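# Set the display stand's rail and stock it with thimbles

### The arm

A 6-joint arm with a two-finger parallel gripper is mounted at the origin on the work surface. World frame = base frame: x ahead of the robot, y to its left, z up, the work surface at z = 0. Lengths are in m, angles in degrees, forces in N, time in s.
With the tool pointing down it reaches from about 0.225 to 0.875 m from the base axis. Payload 3.4 kg.
Tool frame: the origin (TCP) lies where the fingers leave the gripper's body, on its centre line; the fingertips stand 73 mm ahead of it and the grasp point (between the pads) lies 54 mm ahead of it; z points along the fingers, y is the line along which they close (so a half turn about z gives the same grasp; the last joint's range is limited). The gripper opens to 85 mm and grips with 20 to 120 N. Pads are 22 mm wide; open, the fingers measure 114 mm over their backs; the gripper's body (76 mm by 85 mm) begins 54 mm behind the grasp point. The pads swing forward as they close: fully open they stand 13 mm farther back than shut.
Start: joints at [59.53, 15.808, 86.224, -0, 77.962, -6.933], TCP at [0.23, 0.527, 0.304] pointing down, gripper open.
Joint ranges: [-165.64, 165.64], [-43.16, 119.46], [12.63, 154.43], [-67.54, 247.53], [6.08, 155.33], [-154.97, 154.97]. Speed limits (degrees/s): [147.25, 147.25, 180, 180, 180, 180].

### API

Orientations are given as [roll, pitch, yaw] about the fixed x, y, z axes, in that order (R = Rz(yaw) Ry(pitch) Rx(roll)).
In Python, from plant import * gives the robot as it stands.
- The arm moves only by the tool apply_moves, never from a script. Its argument "series" is a list of rows, each an object with "linear": the shift along the tool's x, y, z in m, a list of three; "twist": the turn about the tool's z in degrees; "claw": the opening, from 0 (shut) to 1 (fully open). In form: [{"linear": [tx, ty, tz], "twist": twist, "claw": claw}, ...]. A call has exactly 10 rows; each row shifts and turns the commanded pose from where the row before left it, along the tool's axes as they then stand; what a row does not reach is not made up. A row lasts 1/12 s, in which the tool goes at most 41.7 mm and 7.16 degrees, less where a joint would pass 70% of its speed; a pose out of reach is approached as far as the arm can. A call is refused whole if a number of a shift passes 0.0417 or a number of a turn 7.16, either way. A call with a gripper value outside its range is refused whole. The fingers move at their own pace and stop on an object; the grip force is fixed at half the most. Time passes only in rows, so rows that do not move let the fingers close, or fill a call up. It gives the time, the measured TCP pose, the force, the opening and the grip force at its end, in the units of the state.
- read_state(): the state, without advancing time (a new reading comes with each control period).
- camera(name): name is "scene" or "top"; returns a dict with "image" (480x640x3 uint8, blue, green, red), "fx", "fy", "cx", "cy" (pixels), "cam_to_world" (4x4, takes a point from camera to world coordinates). Camera axes: x right, y up, looking along -z (the intrinsics and any distortion apply to the point x, -y, -z); pixel columns grow to the right and rows downward; lengths in m; the calibration is good to about 2 mm. A picture is of the moment at which its call begins. There is no depth.
- close_job(): hands the job in; it is judged then, once.
The state is a dict: "time_s": time; "joints": joint angles; "qd": joint speeds; "effort": joint torques, N m; "tool_pos": TCP position; "eef_rot": TCP orientation; "contact_force": force on the tool from outside, world axes, zero at the start; "ft_torque": the same for the moment, N m; "opening": finger opening in m; "grip_force": force on a finger pad.
Only numpy, scipy, OpenCV 4.12 (cv2) and the standard library are available. Lean on these libraries where they do the work, as an engineer would, in place of code of your own. Each camera call takes 0.05 s, during which the arm holds its last target. There are 200 camera calls.

### The job

Get the display stand ready first: slide its slotted front rail back until the back face of the rail's bar lines up with the brass marks, then tighten the clamp knob clockwise to its end stop. Only then press the button catch of the presentation case, keeping a fingertip over the lid to steady it so that it never flies open, and let it open all the way. Stand every white thimble from the case upright on the stand, in the lane between the rail and the back ledge, leaving rail, knob and lid as set and all other things on the shelf where they are.

Things in the scene. Friction and masses are not known exactly. Their poses are not given: they have to be found in the camera images.
- stand: dark oak display stand, fixed: board 250 mm deep (x from -150 to +100 mm) by 310 mm wide (y from -155 to +155 mm), 15 mm thick, on the shelf. Origin: underside level, x points to the back (away from the robot at yaw 0), y to the left. A back ledge (y -135 to +135 mm, top 41 mm above the shelf) has its front face at x = +85 mm. The lane for the thimbles is the board between this ledge and the rail, wide enough for one row of four thimbles side by side, about 70 mm apart.
- rail (a joint): the aluminium front rail's slide in m, 0 to 0.050, growing towards the back ledge (stand's +x); about 4 N of friction, stays where left. Rail: upright bar 260 mm long along y, 10 mm thick, 26 mm high, its top 41 mm above the shelf, in front of it a 4 mm foot plate (top 19 mm above the shelf, y -120 to +120 mm) with two slots along x over two fixed bolts: the clamp knob at the right, a plain bolt at the left.
- rail_edge (a point): middle of the rail bar's top edge on the back (+x) side; axes as the stand's; at rail value q it lies at stand x = -0.035 + q, so the bar's middle is 5 mm in front of it (-x)
- mark: two brass lines inlaid on the stand's board beyond both ends of the rail bar (y = +143 and -143 mm), each 5 mm wide along x and 22 mm long along y. Origin: on the board midway between the two lines, axes as the stand's. The rail is at the mark when the back face of its bar (point rail_edge) has the same x as this origin.
- clamp (a joint): black clamp knob on the right-hand bolt, turn in rad, 0 to 2.0, growing clockwise seen from above; 2.0 is its tight end stop. About 0.1 N m of friction, stays where left; it does not move with the rail.
- clamp_grip (a point): on the knob's vertical axis, 41 mm above the shelf (stand x = -78 mm, y = -90 mm). The grip is a bar 54 mm long, 14 mm thick and 26 mm high (27 to 53 mm above the shelf) above a 34 mm disc; the bar lies along this point's x axis, which turns with the knob (along the stand's x at value 0).
- case: light wooden presentation case, fixed, 180 mm deep (x) by 226 mm wide (y), walls 8 mm thick with top 82 mm above the shelf. Origin: centre of the underside, x to the back, y to the left. Inside, the floor is 8 mm above the shelf, with four wells 72 mm square whose grey sills reach 33 mm above the shelf, centred at x = -40, +40 mm and y = -50, +50 mm. Inner walls at x = -82, +82 mm, y = -105, +105 mm.
- lid (a joint): the case's clear lid with a wooden frame, hinged along the back; angle in rad, 0 shut (held by the catch), 2.1 at its stop leaning back. A spring opens it from shut to the stop: when the catch lets go it flies up unless a hand is over it; about 1.5 N at the front edge holds it at first, less later. Past about 1 rad it may be let go and opens to the stop by itself, slowly enough.
- lid_edge (a point): middle of the lid's front edge, upper side (at case x = -90 mm, 90 mm above the shelf when shut); the lid is 7 mm thick; its axes turn with the lid
- lid_hinge (a point): middle of the hinge line, at case x = +86.5 mm, 83 mm above the shelf; the hinge runs along case y; the lid's upper front edge is 176.5 mm from it
- catch (a joint): brass push button of the catch, depth pressed in m, 0 to 0.008, springs back (1 N at rest, 6 N fully down); the lid is let go at about 0.004 to 0.005; press it fully down
- catch_top (a point): centre of the button's top: 22 mm along x, 36 mm along y, at case x = -104 mm, 104 mm above the shelf when up, so 14 mm above the lid when up and 6 mm above when fully down. Its back side is 3 mm in front of the lid's edge, so a fingertip laid across the join presses the button and is already over the lid's edge when it lifts.
- thimble1: large white porcelain souvenir thimble with small green shamrocks, upright in one of the four wells of the case at the start; 66 mm tall: foot 60 mm across and 8 mm thick, above it a straight round body 48 mm across up to 56 mm, then a rounded top; about 90 g. Origin: centre of its underside, z up. May be absent.
- thimble2: large white porcelain souvenir thimble with small green shamrocks, upright in one of the four wells of the case at the start; 66 mm tall: foot 60 mm across and 8 mm thick, above it a straight round body 48 mm across up to 56 mm, then a rounded top; about 90 g. Origin: centre of its underside, z up. May be absent.
- thimble3: large white porcelain souvenir thimble with small green shamrocks, upright in one of the four wells of the case at the start; 66 mm tall: foot 60 mm across and 8 mm thick, above it a straight round body 48 mm across up to 56 mm, then a rounded top; about 90 g. Origin: centre of its underside, z up. May be absent.
- thimble4: large white porcelain souvenir thimble with small green shamrocks, upright in one of the four wells of the case at the start; 66 mm tall: foot 60 mm across and 8 mm thick, above it a straight round body 48 mm across up to 56 mm, then a rounded top; about 90 g. Origin: centre of its underside, z up. May be absent.
- pewter: pewter harp thimble, same shape as the others, 66 mm tall, stands on the shelf (not to be moved); bystander; origin: centre of its underside
- jug: squat blue jug, 110 mm tall, 110 mm across; bystander; origin: centre of its underside
- mug: white mug, 80 mm across, 90 mm tall; bystander; origin: centre of its underside
- tin: jar, 68 mm across, 90 mm tall; bystander; origin: centre of its underside
- globe: snow globe, 76 mm across, 90 mm tall; bystander; origin: centre of its underside
- coasters: stack of cork coasters, 95 x 95 x 30 mm; bystander; origin: centre of its underside
- giftbox: cardboard gift box, 90 x 130 x 50 mm; bystander; origin: centre of its underside

How it is judged (in metres and radians):
On the way, in this order (a step that is already met when the one before it is completed fails the run):
1. the rail stands at the marks, within 5 mm, while the knob is not yet tight (x of rail_edge in the frame of mark between -0.005 and 0.005 m and value of joint clamp below 1.7 rad), for 0.3 s.
2. the knob is tightened to its stop with the rail at the marks (x of rail_edge in the frame of mark between -0.005 and 0.005 m and value of joint clamp above 1.88 rad), for 0.2 s.
3. the lid of the case is open (value of joint lid above 1.6 rad), for 0.2 s.
At the end, for the whole second after the job is handed in: Rail within 5 mm of the marks, knob within 0.12 rad of its stop, lid open beyond 1.6 rad; every thimble from the case upright (within 0.12 rad) on the board between rail and back ledge, its centre at most 130 mm along the lane from its middle (all of step 2 and value of joint lid above 1.6 rad and x of each of thimble1, thimble2, thimble3, thimble4 in the frame of rail_edge above 0.02 m and x of each of thimble1, thimble2, thimble3, thimble4 in the frame of stand below 0.066 m and y of thimble1 in the frame of stand between -0.13 and 0.13 m and z of thimble1 in the frame of stand between 0.01 and 0.021 m and angle between each of thimble1, thimble2, thimble3, thimble4's own z axis and vertical below 0.12 rad and y of thimble2 in the frame of stand between -0.13 and 0.13 m and z of thimble2 in the frame of stand between 0.01 and 0.021 m and y of thimble3 in the frame of stand between -0.13 and 0.13 m and z of thimble3 in the frame of stand between 0.01 and 0.021 m and y of thimble4 in the frame of stand between -0.13 and 0.13 m and z of thimble4 in the frame of stand between 0.01 and 0.021 m); the robot touches nothing.
It fails at once if the lid flies open (faster than 2.4 rad/s) (velocity of joint lid above 2.4 rad/s).
It fails at once if a bystander is moved by more than 30 mm (distance of any of pewter, jug, mug, tin, globe, coasters, giftbox from where it was at the start of the episode above 0.03 m).
Of thimble1, thimble2, thimble3, thimble4 only 2 to 4 are there at a start; the rules pass over those that are not, and their reading is None.
At some moment in a run one of thimble1, thimble2, thimble3, thimble4 may be knocked a few centimetres aside while the robot is not near it.
It also fails if it takes over 210 s, if anything falls off the work surface, if the arm or the gripper's body presses on something with over 40 N, if the wrist force passes 120 N, or if a joint passes its speed limit or range.

## Working session

There is one attempt and no reset: what is moved stays moved. The work goes in short steps, Python scripts to look and compute and a tool call to move; the robot and the scene stay as the last step left them, time stands still between calls to the robot, and variables do not carry over. Pictures are saved under pics/ and viewed, at most 14 in all, crops included, and the job is handed in when it is done.

Besides the shell and the picture viewer there is one more tool, called as a command line: name --argument value ..., lists and objects as JSON in quotes. apply_moves: Moves the arm, as the interface text tells. Its arguments: {"type":"object","properties":{"series":{"type":"array"}},"required":["series"]}

```bash
ls; mkdir -p pics; python3 - <<'E'
from plant import *
import cv2,numpy as np
print(read_state())
for n in("scene","top"):
    c=camera(n); cv2.imwrite(f"pics/{n}0.png",c["image"]); print(n,c["fx"],c["fy"],c["cx"],c["cy"],[k for k in c],np.round(c["cam_to_world"],4).tolist())
E
```

```text
pics
{'time_s': 0.0, 'joints': array([ 5.95306784e+01,  1.58475354e+01,  8.62946729e+01,  7.71678898e-04,
        7.79619310e+01, -6.93192454e+00]), 'qd': array([-0.02983487, -0.05071579,  0.01768856, -0.07515299,  0.12196908,
        0.00555194]), 'effort': array([-1.46642826e-03, -4.16777515e+01, -2.45800424e+01, -4.65141929e-04,
        1.12610546e-02,  2.31035585e-05]), 'tool_pos': array([0.22941841, 0.52682292, 0.30304426]), 'eef_rot': array([-1.79896713e+02, -1.33174597e-02,  1.56462429e+02]), 'contact_force': array([ 0.36955832,  0.01806404, -0.12605762]), 'ft_torque': array([-0.03956005,  0.01977173, -0.02393271]), 'grip_force': 0.0, 'opening': 0.08526205314137598}
scene 573.6564463612258 573.6564463612258 313.49111196951617 236.40471171116653 ['image', 'fx', 'fy', 'cx', 'cy', 'cam_to_world'] [[-0.7743, -0.5304, 0.345, 1.0286], [0.6327, -0.6543, 0.4142, 0.5363], [0.006, 0.539, 0.8423, 1.2257], [0.0, 0.0, 0.0, 1.0]]
top 457.79460187635544 457.79460187635544 319.09104711561065 238.3370110247675 ['image', 'fx', 'fy', 'cx', 'cy', 'cam_to_world'] [[-0.0234, 0.9974, -0.0675, 0.4937], [-0.9995, -0.0219, 0.0224, 0.01], [0.0209, 0.068, 0.9975, 1.1684], [0.0, 0.0, 0.0, 1.0]]
```

View pics/scene0.png

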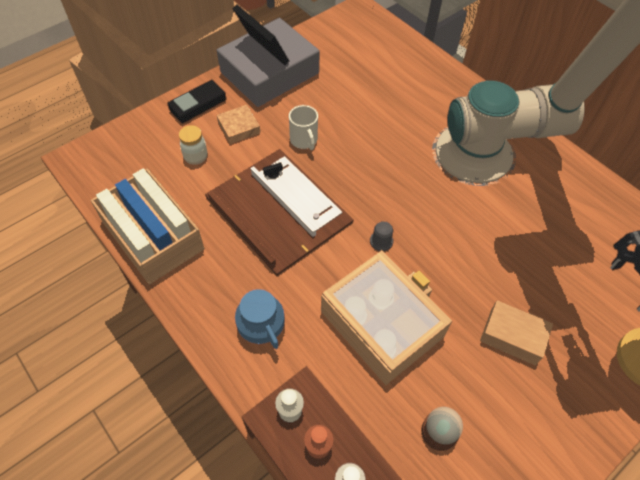

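View pics/top0.png

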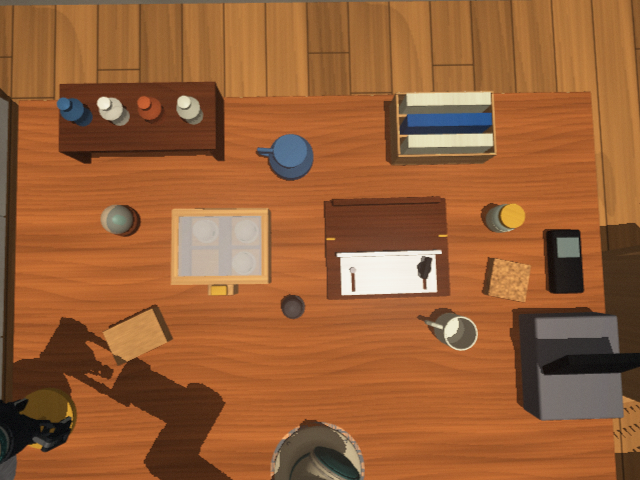

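The scene view shows the case (380,315), the stand (280,210) and the pewter thimble (383,235). The top view shows the stand at about (387,248), with brass marks at (331,239) and (443,236). The case is at (221,246), with white thimbles at (205,230), (243,230) and (243,262) and the brass button at (221,289).

```bash
cat > h.py <<'E'
import cv2,numpy as np
from plant import *
def ray(c,u,v):
    M=np.array(c["cam_to_world"]); d=M[:3,:3]@np.array([(u-c["cx"])/c["fx"],-(v-c["cy"])/c["fy"],-1.]); return M[:3,3],d
def onz(c,u,v,z):
    o,d=ray(c,u,v); return o+d*(z-o[2])/d[2]
def proj(c,p):
    M=np.array(c["cam_to_world"]); q=M[:3,:3].T@(np.array(p)-M[:3,3]); return np.array([c["cx"]+c["fx"]*q[0]/-q[2],c["cy"]-c["fy"]*q[1]/-q[2]])
E
python3 - <<'E'
from h import *
c=camera("top");im=c["image"];
a=cv2.resize(im[190:310,160:280],(480,480),interpolation=cv2.INTER_CUBIC)
b=cv2.resize(im[190:310,320:455],None,fx=320/135*1.0,fy=320/135,interpolation=cv2.INTER_CUBIC)
s=cv2.resize(im[185:310,315:460],(640,552),interpolation=cv2.INTER_CUBIC)
hs=cv2.cvtColor(im,cv2.COLOR_BGR2HSV)
cv2.imwrite("pics/cA.png",np.hstack([a,cv2.resize(im[190:310,320:455],(320,284)).repeat(1,0)[:480] if 0 else np.zeros((480,1,3),np.uint8)]))
cv2.imwrite("pics/cB.png",s)
def show(n,m,roi,z):
    mm=np.zeros_like(m);y0,y1,x0,x1=roi;mm[y0:y1,x0:x1]=m[y0:y1,x0:x1]
    for k in cv2.findContours(mm,cv2.RETR_EXTERNAL,cv2.CHAIN_APPROX_NONE)[0]:
        if cv2.contourArea(k)>8:
            r=cv2.minAreaRect(k);P=[onz(c,*p,z)[:2].round(4).tolist() for p in cv2.boxPoints(r)]
            print(n,cv2.contourArea(k),np.round(r[0],1),np.round(r[1],1),round(r[2],1),onz(c,*r[0],z)[:2].round(4),P)
H,S,V=cv2.split(hs)
show("brass",((H>15)&(H<35)&(S>150)&(V>130)).astype('u1')*255,(225,250,322,455),.015)
show("button",((H>18)&(H<32)&(S>170)&(V>130)).astype('u1')*255,(280,300,200,245),.104)
show("rail",((S<40)&(V>150)).astype('u1')*255,(240,305,330,450),.03)
show("board",((V<110)).astype('u1')*255,(190,305,318,455),.015)
show("frame",((V>170)&(S>60)).astype('u1')*255,(195,290,160,280),.09)
show("pewter",((V<80)).astype('u1')*255,(290,325,275,310),.06)
E
```

```text
button 111.0 [218.5 290. ] [ 8. 15.] 90.0 [0.4516 0.2205] [[0.4612, 0.2376], [0.4603, 0.2032], [0.442, 0.2034], [0.4429, 0.2377]]
rail 3843.0 [389.6 272.1] [ 41.7 104.1] 88.2 [ 0.4826 -0.1891] [[0.5332, -0.0591], [0.5357, -0.3199], [0.4319, -0.3189], [0.43, -0.0597]]
board 20.5 [441.9 267.6] [ 4.7 10.2] 78.7 [ 0.4907 -0.3248] [[0.4943, -0.3111], [0.4988, -0.3367], [0.4871, -0.3386], [0.4826, -0.313]]
board 189.0 [423.6 267.3] [13.1 23. ] 23.2 [ 0.4925 -0.2783] [[0.4731, -0.2507], [0.5258, -0.2757], [0.512, -0.3059], [0.4594, -0.2808]]
board 32.5 [386.5 249.7] [ 1.7 61. ] 88.3 [ 0.5391 -0.1857] [[0.5407, -0.1084], [0.5417, -0.2633], [0.5375, -0.2633], [0.5364, -0.1084]]
board 10.0 [426.4 236.9] [ 2.3 23.1] 85.0 [ 0.5695 -0.2885] [[0.5705, -0.2589], [0.5743, -0.3178], [0.5685, -0.3181], [0.5647, -0.2592]]
board 2637.0 [385.3 247. ] [ 98.9 121.1] 88.5 [ 0.546 -0.183] [[0.6711, -0.0294], [0.6731, -0.3392], [0.422, -0.3353], [0.4215, -0.03]]
frame 29.0 [275.5 239.5] [5. 7.] 90.0 [0.5662 0.0885] [[0.5722, 0.0967], [0.5719, 0.0802], [0.5601, 0.0804], [0.5604, 0.0969]]
frame 10361.0 [219.5 242. ] [ 94. 119.] 90.0 [0.5632 0.2199] [[0.6774, 0.3587], [0.6718, 0.0784], [0.4499, 0.0823], [0.4567, 0.3587]]
pewter 107.5 [291.3 304.1] [18.3 21.3] 75.1 [0.4119 0.0556] [[0.4272, 0.0856], [0.4391, 0.036], [0.3966, 0.0255], [0.3848, 0.0751]]
```

View pics/cA.png

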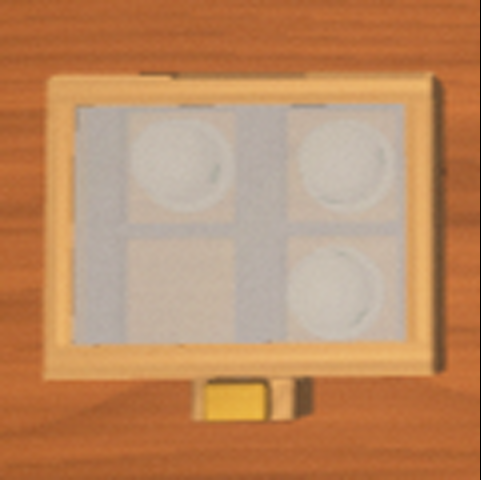

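View pics/cB.png

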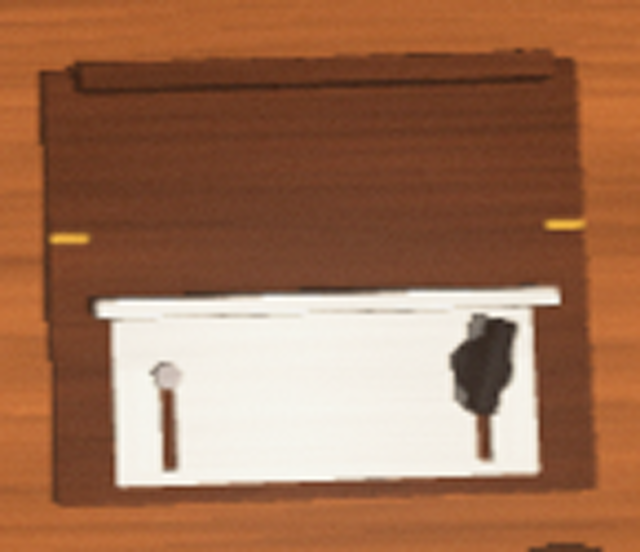

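The crops show three thimbles, with the front-left well empty. On the stand, the marks are at crop (69,239) and (565,225), the rail's back top edge runs (93,300)–(558,289), and the knob is at (485,368).

```bash
python3 - <<'E'
from h import *
c=camera("top")
def sp(x,y): return 315+x/4.4138-.0,185+y/4.416
def ca(x,y): return 160+x/4,190+y/4
R=lambda p:np.round(p[:2],4)
L=onz(c,*sp(69,239),.015);r=onz(c,*sp(565,225),.015)
m=(L+r)/2; d=(L-r)[:2]; yaw=np.arctan2(-d[0],d[1]); print("mark",R(L),R(r),R(m),np.linalg.norm(d),"yaw",np.degrees(yaw))
e1=onz(c,*sp(95,300),.041);e2=onz(c,*sp(558,288),.041); d=(e1-e2)[:2]; print("rail",R(e1),R(e2),R((e1+e2)/2),np.linalg.norm(d),np.degrees(np.arctan2(-d[0],d[1])))
for p in[(58,505),(596,488),(575,58),(40,72)]:print("corner",R(onz(c,*sp(*p),.015)))
for p in[(78,64),(552,51),(79,91),(552,78)]:print("ledge",R(onz(c,*sp(*p),.041)))
for p in[(505,320),(478,412),(490,365)]:print("knob",R(onz(c,*sp(*p),.053)))
for p in[(46,76),(437,73),(435,378),(43,380)]:print("lidc",R(onz(c,*ca(*p),.09)))
for p in[(203,384),(267,382),(267,420),(205,422)]:print("btn",R(onz(c,*ca(*p),.104)))
for p in[(181,163),(344,163),(335,292)]:print("th",R(onz(c,*ca(*p),.05)))
# pewter etc
E
```

```text
mark [ 0.5691 -0.0451] [ 0.5709 -0.331 ] [ 0.57  -0.188] 0.2859137385216137 yaw 0.3558459521584041
rail [ 0.533  -0.0575] [ 0.5338 -0.3178] [ 0.5334 -0.1877] 0.2603522121909914 0.1840147085325523
corner [ 0.4181 -0.035 ]
corner [ 0.4201 -0.3425]
corner [ 0.6676 -0.3409]
corner [ 0.6657 -0.0308]
ledge [ 0.6659 -0.0514]
ledge [ 0.6679 -0.32  ]
ledge [ 0.6506 -0.0515]
ledge [ 0.6525 -0.3194]
knob [ 0.5163 -0.2841]
knob [ 0.4659 -0.267 ]
knob [ 0.4916 -0.2747]
lidc [0.6436 0.3318]
lidc [0.6406 0.102 ]
lidc [0.461  0.1061]
lidc [0.4653 0.3339]
btn [0.4612 0.2382]
btn [0.4614 0.2015]
btn [0.4397 0.2017]
btn [0.4394 0.2372]
th [0.594  0.2621]
th [0.5919 0.163 ]
th [0.5133 0.1695]
```

apply_moves --series '[{"linear": [0,0,0],"twist": 6.65,"claw": 1},{"linear": [0,0,0],"twist": 6.65,"claw": 1},{"linear": [0,0,0],"twist": 6.65,"claw": 1},{"linear": [0,0,0],"twist": 6.65,"claw": 1},{"linear": [0,0,0],"twist": 6.65,"claw": 1},{"linear": [0,0,0],"twist": 6.65,"claw": 1},{"linear": [0,0,0],"twist": 6.65,"claw": 1},{"linear": [0,0,0],"twist": 6.65,"claw": 1},{"linear": [0,0,0],"twist": 6.65,"claw": 1},{"linear": [0,0,0],"twist": 6.3,"claw": 1}]'

```text
time_s: 1.03
tool_pos: [0.2296, 0.5271, 0.3037]
eef_rot: [-180.0, 0.0, 90.0]
contact_force: [0.2, -0.4, 0.2]
opening: 0.0854
grip_force: 0.0
```

apply_moves --series '[{"linear": [-0.0357,0.0149,0.005],"twist": 0,"claw": 1},{"linear": [-0.0357,0.0149,0.005],"twist": 0,"claw": 1},{"linear": [-0.0357,0.0149,0.005],"twist": 0,"claw": 1},{"linear": [-0.0357,0.0149,0.005],"twist": 0,"claw": 1},{"linear": [-0.0357,0.0149,0.005],"twist": 0,"claw": 1},{"linear": [-0.0357,0.0149,0.005],"twist": 0,"claw": 1},{"linear": [-0.0357,0.0149,0.005],"twist": 0,"claw": 1},{"linear": [-0.0357,0.0149,0.005],"twist": 0,"claw": 1},{"linear": [-0.0357,0.0149,0.005],"twist": 0,"claw": 1},{"linear": [-0.0357,0.0149,0.005],"twist": 0,"claw": 1}]'

```text
time_s: 1.87
tool_pos: [0.3807, 0.1692, 0.2538]
eef_rot: [180.0, -0.0, 90.3]
contact_force: [0.9, 0.9, -0.3]
opening: 0.0852
grip_force: 0.0
```

apply_moves --series '[{"linear": [-0.0357,0.0149,0.005],"twist": 0,"claw": 0.7},{"linear": [-0.0357,0.0149,0.005],"twist": 0,"claw": 0.7},{"linear": [-0.0357,0.0149,0.005],"twist": 0,"claw": 0.7},{"linear": [-0.0357,0.0149,0.005],"twist": 0,"claw": 0.7},{"linear": [-0.0357,0.0149,0.005],"twist": 0,"claw": 0.7},{"linear": [-0.0357,0.0149,0.005],"twist": 0,"claw": 0.7},{"linear": [-0.0357,0.0149,0.005],"twist": 0,"claw": 0.7},{"linear": [-0.0357,0.0149,0.005],"twist": 0,"claw": 0.7},{"linear": [-0.0357,0.0149,0.005],"twist": 0,"claw": 0.7},{"linear": [0,0,0],"twist": 0,"claw": 0.7}]'

```text
time_s: 2.7
tool_pos: [0.5196, -0.1561, 0.208]
eef_rot: [179.8, 0.3, 90.1]
contact_force: [1.0, 0.6, 0.5]
opening: 0.0598
grip_force: 0.0
```

apply_moves --series '[{"linear": [-0.008,0.002,0.015],"twist": 0,"claw": 0.7},{"linear": [-0.008,0.002,0.015],"twist": 0,"claw": 0.7},{"linear": [-0.008,0.002,0.015],"twist": 0,"claw": 0.7},{"linear": [-0.008,0.002,0.015],"twist": 0,"claw": 0.7},{"linear": [0,0,0.01],"twist": 0,"claw": 0.7},{"linear": [0,0,0],"twist": 0,"claw": 0.7},{"linear": [0,0,0],"twist": 0,"claw": 0.7},{"linear": [0,0,0],"twist": 0,"claw": 0.7},{"linear": [0,0,0],"twist": 0,"claw": 0.7},{"linear": [0,0,0],"twist": 0,"claw": 0.7}]'

```text
time_s: 3.53
tool_pos: [0.525, -0.1813, 0.1399]
eef_rot: [179.9, 0.0, 90.3]
contact_force: [-0.1, -0.2, -0.2]
opening: 0.0598
grip_force: 0.0
```

apply_moves --series '[{"linear": [0,0.003,0.014],"twist": 0,"claw": 0.7},{"linear": [0,0,0.014],"twist": 0,"claw": 0.7},{"linear": [0,0,0.01],"twist": 0,"claw": 0.7},{"linear": [0,0,0.004],"twist": 0,"claw": 0.7},{"linear": [0,0,0],"twist": 0,"claw": 0.7},{"linear": [0,0,0],"twist": 0,"claw": 0.4},{"linear": [0,0,0],"twist": 0,"claw": 0},{"linear": [0,0,0],"twist": 0,"claw": 0},{"linear": [0,0,0],"twist": 0,"claw": 0},{"linear": [0,0,0],"twist": 0,"claw": 0}]'

```text
time_s: 4.37
tool_pos: [0.5293, -0.1817, 0.0978]
eef_rot: [179.8, 0.0, 90.3]
contact_force: [4.0, 1.2, 2.9]
opening: 0.0087
grip_force: 60.2
```

apply_moves --series '[{"linear": [0,0,0],"twist": 0,"claw": 0},{"linear": [0,0,0],"twist": 0,"claw": 0},{"linear": [0,0,0],"twist": 0,"claw": 0},{"linear": [0,0,0],"twist": 0,"claw": 0},{"linear": [0,0,0],"twist": 0,"claw": 0},{"linear": [0,0,0],"twist": 0,"claw": 0},{"linear": [0,0,0],"twist": 0,"claw": 0},{"linear": [0,0,0],"twist": 0,"claw": 0},{"linear": [0,0,0],"twist": 0,"claw": 0},{"linear": [0,0,0],"twist": 0,"claw": 0}]'

```text
time_s: 5.2
tool_pos: [0.5292, -0.1817, 0.0978]
eef_rot: [179.8, 0.0, 90.3]
contact_force: [4.7, 1.1, 4.1]
opening: 0.0087
grip_force: 60.4
```

apply_moves --series '[{"linear": [0,0.005,0],"twist": 0,"claw": 0},{"linear": [0,0.005,0],"twist": 0,"claw": 0},{"linear": [0,0.005,0],"twist": 0,"claw": 0},{"linear": [0,0.005,0],"twist": 0,"claw": 0},{"linear": [0,0.005,0],"twist": 0,"claw": 0},{"linear": [0,0.005,0],"twist": 0,"claw": 0},{"linear": [0,0.005,0],"twist": 0,"claw": 0},{"linear": [0,0.002,0],"twist": 0,"claw": 0},{"linear": [0,0,0],"twist": 0,"claw": 0},{"linear": [0,0,0],"twist": 0,"claw": 0}]'

```text
time_s: 6.03
tool_pos: [0.5633, -0.1814, 0.0978]
eef_rot: [-179.8, 0.0, 90.4]
contact_force: [-2.6, 1.2, 8.7]
opening: 0.0085
grip_force: 61.2
```

```bash
python3 - <<'E'
from h import *
s=read_state();print(s["tool_pos"],s["contact_force"],s["opening"])
c=camera("top");im=c["image"]
cv2.imwrite("pics/r1.png",cv2.resize(im[185:310,315:460],(640,552),interpolation=cv2.INTER_CUBIC))
E
```

```text
[ 0.56327196 -0.181445    0.09776704] [-2.61520205  1.18403743  8.71775795] 0.008507953725579104
```

View pics/r1.png

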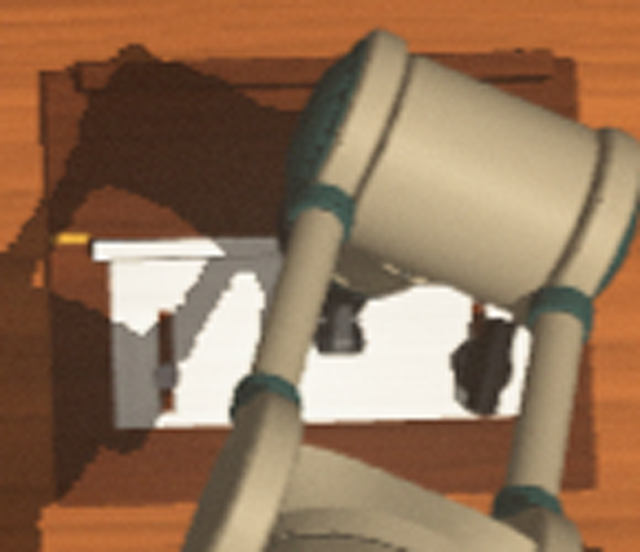

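The left mark is at (72,239) and the rail's back edge is at about (95,241). That leaves it roughly 2–3 mm short, so I'll nudge it forward and release.

apply_moves --series '[{"linear": [0,0.0025,0],"twist": 0,"claw": 0},{"linear": [0,0,0],"twist": 0,"claw": 0},{"linear": [0,0,0],"twist": 0,"claw": 0},{"linear": [0,0,0],"twist": 0,"claw": 0},{"linear": [0,0,0],"twist": 0,"claw": 0},{"linear": [0,0,0],"twist": 0,"claw": 0},{"linear": [0,0,0],"twist": 0,"claw": 0.5},{"linear": [0,0,0],"twist": 0,"claw": 0.5},{"linear": [0,0,0],"twist": 0,"claw": 0.5},{"linear": [0,0,0],"twist": 0,"claw": 0.5}]'

```text
time_s: 6.92
tool_pos: [0.5666, -0.1812, 0.0964]
eef_rot: [-179.9, -0.0, 90.3]
contact_force: [-0.7, 0.4, 0.2]
opening: 0.0426
grip_force: 0.0
```

apply_moves --series '[{"linear": [0,0,-0.01],"twist": 0,"claw": 0.6},{"linear": [0,0,-0.02],"twist": 0,"claw": 0.6},{"linear": [0,0,-0.03],"twist": 0,"claw": 0.6},{"linear": [0,0,-0.03],"twist": 0,"claw": 0.6},{"linear": [0,-0.04,-0.01],"twist": 0,"claw": 0.6},{"linear": [0,-0.04,0],"twist": 0,"claw": 0.6},{"linear": [0,-0.04,0],"twist": 0,"claw": 0.6},{"linear": [0,-0.04,0],"twist": 0,"claw": 0.6},{"linear": [0,-0.04,0],"twist": 0,"claw": 0.6},{"linear": [0,0,0],"twist": 0,"claw": 0.6}]'

```text
time_s: 7.75
tool_pos: [0.3592, -0.1794, 0.1963]
eef_rot: [-179.5, -0.2, 90.2]
contact_force: [-0.1, 1.3, -1.1]
opening: 0.0511
grip_force: 0.0
```

```bash
python3 - <<'E'
from h import *
s=read_state();print(s["tool_pos"],s["contact_force"],s["opening"])
c=camera("top");im=c["image"]
cv2.imwrite("pics/r2.png",cv2.resize(im[185:310,315:460],(640,552),interpolation=cv2.INTER_CUBIC))
E
```

```text
[ 0.35921928 -0.17941121  0.19630305] [-0.10049341  1.33932782 -1.05932926] 0.051112384202819494
```

View pics/r2.png

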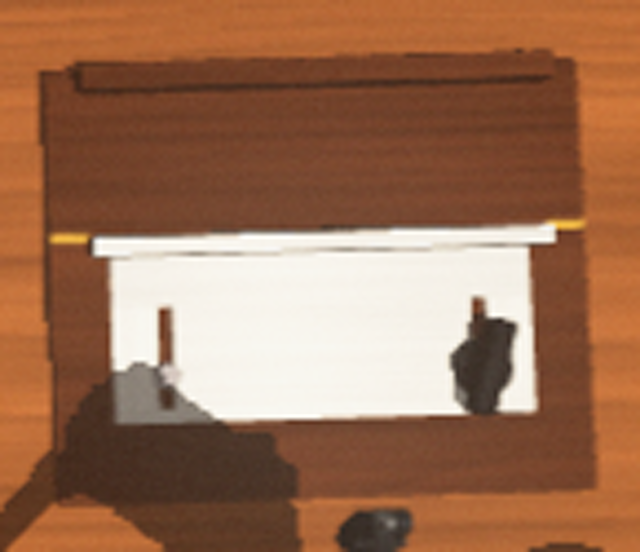

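Rail back edge is now at (93,237)–(556,225), next to the marks at (69,239) and (570,224).

```bash
python3 - <<'E'
from h import *
c=camera("top")
sp=lambda x,y:(315+x/4.4138,185+y/4.416)
for p in [(93,237.5),(556,224.5)]: print("edge",onz(c,*sp(*p),.041)[:2].round(4))
for p in [(69,239),(570,224)]: print("mark",onz(c,*sp(*p),.015)[:2].round(4))
im=c["image"]; s=cv2.resize(im[185:310,315:460],(640,552),interpolation=cv2.INTER_CUBIC)
# column profiles
g=s.astype(int)
print([g[y,120].sum()//3 for y in range(228,246)]);print([g[y,530].sum()//3 for y in range(216,236)])
print([(g[y,62]).tolist()[2] for y in range(228,252)])
E
```

```text
edge [ 0.5679 -0.0573]
edge [ 0.5695 -0.3182]
mark [ 0.5691 -0.0451]
mark [ 0.5714 -0.3339]
[np.int64(74), np.int64(69), np.int64(66), np.int64(67), np.int64(74), np.int64(81), np.int64(90), np.int64(105), np.int64(130), np.int64(160), np.int64(188), np.int64(215), np.int64(237), np.int64(251), np.int64(252), np.int64(246), np.int64(240), np.int64(238)]
[np.int64(76), np.int64(76), np.int64(79), np.int64(83), np.int64(84), np.int64(88), np.int64(97), np.int64(115), np.int64(135), np.int64(155), np.int64(175), np.int64(196), np.int64(212), np.int64(221), np.int64(226), np.int64(231), np.int64(237), np.int64(239), np.int64(239), np.int64(237)]
[114, 117, 123, 135, 154, 173, 193, 211, 226, 237, 242, 241, 233, 219, 201, 181, 161, 144, 133, 129, 128, 125, 124, 124]
```

apply_moves --series '[{"linear": [0,0,0],"twist": -7.12,"claw": 0.6},{"linear": [0,0,0],"twist": -7.12,"claw": 0.6},{"linear": [0,0,0],"twist": -7.12,"claw": 0.6},{"linear": [0,0,0],"twist": -7.12,"claw": 0.6},{"linear": [0,0,0],"twist": -7.12,"claw": 0.6},{"linear": [0,0,0],"twist": -7.12,"claw": 0.6},{"linear": [0,0,0],"twist": -7.12,"claw": 0.6},{"linear": [0,0,0],"twist": -7.12,"claw": 0.6},{"linear": [0,0,0],"twist": -7.12,"claw": 0.6},{"linear": [0,0,0],"twist": -7.12,"claw": 0.6}]'

```text
time_s: 8.68
tool_pos: [0.3691, -0.183, 0.1974]
eef_rot: [-180.0, 0.1, 161.9]
contact_force: [-0.9, 0.5, 0.2]
opening: 0.0517
grip_force: 0.0
```

apply_moves --series '[{"linear": [-0.0195,-0.0063,0.003],"twist": 0,"claw": 0.6},{"linear": [-0.0195,-0.0063,0.003],"twist": 0,"claw": 0.6},{"linear": [-0.0195,-0.0063,0.003],"twist": 0,"claw": 0.6},{"linear": [-0.0195,-0.0063,0.003],"twist": 0,"claw": 0.6},{"linear": [-0.0195,-0.0063,0.003],"twist": 0,"claw": 0.6},{"linear": [-0.0195,-0.0063,0.003],"twist": 0,"claw": 0.6},{"linear": [-0.0195,-0.0063,0.003],"twist": 0,"claw": 0.6},{"linear": [-0.0195,-0.0063,0.003],"twist": 0,"claw": 0.6},{"linear": [0,0,0],"twist": 0,"claw": 0.6},{"linear": [0,0,0],"twist": 0,"claw": 0.6}]'

```text
time_s: 9.52
tool_pos: [0.5011, -0.2803, 0.1725]
eef_rot: [180.0, 0.0, 161.6]
contact_force: [0.4, 0.0, -0.2]
opening: 0.0512
grip_force: 0.0
```

apply_moves --series '[{"linear": [0.0111,0,0.015],"twist": 0,"claw": 0.6},{"linear": [0,0,0.02],"twist": 0,"claw": 0.6},{"linear": [0,0,0.02],"twist": 0,"claw": 0.6},{"linear": [0,0,0.01],"twist": 0,"claw": 0.6},{"linear": [0,0,0.0035],"twist": 0,"claw": 0.6},{"linear": [0,0,0],"twist": 0,"claw": 0.6},{"linear": [0,0,0],"twist": 0,"claw": 0},{"linear": [0,0,0],"twist": 0,"claw": 0},{"linear": [0,0,0],"twist": 0,"claw": 0},{"linear": [0,0,0],"twist": 0,"claw": 0}]'

```text
time_s: 10.35
tool_pos: [0.4885, -0.2781, 0.1059]
eef_rot: [-179.8, 0.1, 161.6]
contact_force: [-3.6, -4.8, 3.8]
opening: 0.0128
grip_force: 60.6
```

apply_moves --series '[{"linear": [0,0,0],"twist": 0,"claw": 0},{"linear": [0,0,0],"twist": 0,"claw": 0},{"linear": [0,0,0],"twist": 0,"claw": 0},{"linear": [0,0,0],"twist": 0,"claw": 0},{"linear": [0,0,0],"twist": 0,"claw": 0},{"linear": [0,0,0],"twist": 0,"claw": 0},{"linear": [0,0,0],"twist": 0,"claw": 0},{"linear": [0,0,0],"twist": 0,"claw": 0},{"linear": [0,0,0],"twist": 0,"claw": 0},{"linear": [0,0,0],"twist": 0,"claw": 0}]'

```text
time_s: 11.18
tool_pos: [0.4884, -0.2781, 0.1059]
eef_rot: [-179.8, 0.1, 161.6]
contact_force: [-3.2, -5.4, 3.4]
opening: 0.0129
grip_force: 60.6
```

```bash
python3 -c "
from plant import *
s=read_state();print(s['ft_torque'],s['joints'],s['contact_force'])"
```

```text
[-0.616804    0.46948146  0.03078338] [ -36.656378     24.947938    103.66258173   -0.22588592   51.21575672
 -108.10479247] [-3.17173085 -5.42863628  3.44463444]
```

apply_moves --series '[{"linear": [0,0,0],"twist": 6,"claw": 0},{"linear": [0,0,0],"twist": 6,"claw": 0},{"linear": [0,0,0],"twist": 6,"claw": 0},{"linear": [0,0,0],"twist": 6,"claw": 0},{"linear": [0,0,0],"twist": 6,"claw": 0},{"linear": [0,0,0],"twist": 6,"claw": 0},{"linear": [0,0,0],"twist": 6,"claw": 0},{"linear": [0,0,0],"twist": 6,"claw": 0},{"linear": [0,0,0],"twist": 6,"claw": 0},{"linear": [0,0,0],"twist": 6,"claw": 0}]'

```text
time_s: 12.02
tool_pos: [0.4909, -0.276, 0.1059]
eef_rot: [179.7, 0.1, 101.2]
contact_force: [4.6, 3.9, 1.4]
opening: 0.0131
grip_force: 60.3
```

```bash
python3 -c "
from plant import *
s=read_state();print(s['ft_torque'],s['joints'],s['contact_force'])"
```

```text
[ 0.61668296 -0.84602332  0.12511704] [-36.5198804   24.96254102 103.62588721   0.23402346  51.11320858
 -47.81733063] [4.55505964 3.86482217 1.37849461]
```

apply_moves --series '[{"linear": [0,0,0],"twist": 5,"claw": 0},{"linear": [0,0,0],"twist": 5,"claw": 0},{"linear": [0,0,0],"twist": 5,"claw": 0},{"linear": [0,0,0],"twist": 5,"claw": 0},{"linear": [0,0,0],"twist": 5,"claw": 0},{"linear": [0,0,0],"twist": 5,"claw": 0},{"linear": [0,0,0],"twist": 3,"claw": 0},{"linear": [0,0,0],"twist": 0,"claw": 0},{"linear": [0,0,0],"twist": 0,"claw": 0},{"linear": [0,0,0],"twist": 0,"claw": 0}]'

```text
time_s: 12.85
tool_pos: [0.4927, -0.2762, 0.1059]
eef_rot: [179.4, -0.1, 68.4]
contact_force: [8.9, 3.8, -1.5]
opening: 0.0131
grip_force: 59.9
```

```bash
python3 -c "
from plant import *
s=read_state();print(s['ft_torque'],s['joints'],s['contact_force'])"
```

```text
[ 0.64963037 -1.4037175  -0.02956582] [-36.47663486  25.00216422 103.54905309   0.37102158  50.94552708
 -15.08624218] [ 8.91123275  3.80394944 -1.5089218 ]
```

apply_moves --series '[{"linear": [0,0,0],"twist": 2,"claw": 0},{"linear": [0,0,0],"twist": 2,"claw": 0},{"linear": [0,0,0],"twist": 2,"claw": 0},{"linear": [0,0,0],"twist": 0,"claw": 0},{"linear": [0,0,0],"twist": 0,"claw": 0},{"linear": [0,0,0],"twist": 0,"claw": 0},{"linear": [0,0,0],"twist": 0,"claw": 0},{"linear": [0,0,0],"twist": 0,"claw": 0},{"linear": [0,0,0],"twist": 0,"claw": 0},{"linear": [0,0,0],"twist": 0,"claw": 0}]'

```text
time_s: 13.68
tool_pos: [0.4929, -0.2762, 0.106]
eef_rot: [179.4, -0.1, 62.6]
contact_force: [9.8, 4.7, -1.9]
opening: 0.0127
grip_force: 63.8
```

```bash
python3 -c "
from plant import *
s=read_state();print(s['ft_torque'],s['joints'],s['contact_force'])"
```

```text
[ 0.70044544 -1.55976072  1.15883468] [-36.44047906  25.00414032 103.53836999   0.29432218  50.91872057
  -9.26939137] [ 9.7848452   4.69575776 -1.91249077]
```

apply_moves --series '[{"linear": [0,0,0],"twist": 0,"claw": 0.5},{"linear": [0,0,0],"twist": 0,"claw": 0.5},{"linear": [0,0,0],"twist": 0,"claw": 0.5},{"linear": [0,0,0],"twist": 0,"claw": 0.5},{"linear": [0,0,-0.015],"twist": 0,"claw": 0.5},{"linear": [0,0,-0.025],"twist": 0,"claw": 0.5},{"linear": [0,0,-0.035],"twist": -6.85,"claw": 0.5},{"linear": [0,0,-0.04],"twist": -6.85,"claw": 0.5},{"linear": [0,0,-0.035],"twist": -6.85,"claw": 0},{"linear": [0,0,0],"twist": -6.85,"claw": 0}]'

```text
time_s: 14.52
tool_pos: [0.4911, -0.2783, 0.2623]
eef_rot: [179.3, 0.5, 90.2]
contact_force: [1.2, -0.6, 0.1]
opening: 0.0197
grip_force: 0.0
```

apply_moves --series '[{"linear": [0.03,-0.01,0],"twist": 0,"claw": 0},{"linear": [0.035,-0.01,0],"twist": 0,"claw": 0},{"linear": [0.035,-0.01,0],"twist": 0,"claw": 0},{"linear": [0.035,-0.01,0],"twist": 0,"claw": 0},{"linear": [0.035,-0.01,0],"twist": 0,"claw": 0},{"linear": [0.035,-0.01,0],"twist": 0,"claw": 0},{"linear": [0.035,0,0],"twist": 0,"claw": 0},{"linear": [0.035,0,0],"twist": 0,"claw": 0},{"linear": [0.035,0,0],"twist": 0,"claw": 0},{"linear": [0,0,0],"twist": 0,"claw": 0}]'

```text
time_s: 15.35
tool_pos: [0.4278, 0.0388, 0.2546]
eef_rot: [-180.0, -0.2, 90.2]
contact_force: [-0.0, -0.2, 0.5]
opening: -0.0001
grip_force: 0.0
```

```bash
python3 - <<'E'
from h import *
s=read_state();print(s["tool_pos"],s["eef_rot"],s["contact_force"],s["opening"])
c=camera("top");im=c["image"]
cv2.imwrite("pics/r3.png",cv2.resize(im[185:310,315:460],(640,552),interpolation=cv2.INTER_CUBIC))
E
```

```text
[0.42781805 0.03881937 0.25461269] [-179.99041184   -0.21279066   90.18951596] [-0.00250848 -0.19118849  0.45120973] -0.00013604486575245607
```

View pics/r3.png

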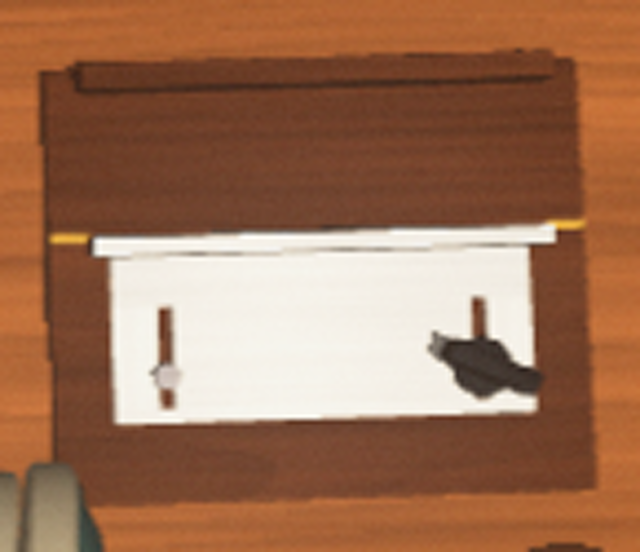

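The knob's bar now runs (430,340)–(540,382), about 112° clockwise, so it is tight, and the rail is still at the marks. Next is the catch.

apply_moves --series '[{"linear": [0.0225,0.0044,0.005],"twist": 0,"claw": 0},{"linear": [0.0225,0.0044,0.005],"twist": 0,"claw": 0},{"linear": [0.0225,0.0044,0.005],"twist": 0,"claw": 0},{"linear": [0.0225,0.0044,0.005],"twist": 0,"claw": 0},{"linear": [0.0225,0.0044,0.005],"twist": 0,"claw": 0},{"linear": [0.0225,0.0044,0.005],"twist": 0,"claw": 0},{"linear": [0.0225,0.0044,0.005],"twist": 0,"claw": 0},{"linear": [0.02,0.0044,0.005],"twist": 0,"claw": 0},{"linear": [0,0,0],"twist": 0,"claw": 0},{"linear": [0,0,0],"twist": 0,"claw": 0}]'

```text
time_s: 16.23
tool_pos: [0.4648, 0.2106, 0.2139]
eef_rot: [-179.9, 0.1, 89.9]
contact_force: [0.5, -0.2, 0.0]
opening: 0.0
grip_force: 0.0
```

apply_moves --series '[{"linear": [0,0,0],"twist": 0,"claw": 0},{"linear": [0,0,0],"twist": 0,"claw": 0},{"linear": [0,0,0],"twist": 0,"claw": 0},{"linear": [0,0,0],"twist": 0,"claw": 0},{"linear": [0,0,0],"twist": 0,"claw": 0},{"linear": [0,0,0],"twist": 0,"claw": 0},{"linear": [0,0,0],"twist": 0,"claw": 0},{"linear": [0,0,0],"twist": 0,"claw": 0},{"linear": [0,0,0],"twist": 0,"claw": 0},{"linear": [0,0,0],"twist": 0,"claw": 0}]'

```text
time_s: 17.07
tool_pos: [0.4645, 0.2115, 0.2144]
eef_rot: [-180.0, -0.0, 89.9]
contact_force: [0.3, 0.0, -0.2]
opening: 0.0001
grip_force: 0.0
```

apply_moves --series '[{"linear": [0.004,-0.001,0.012],"twist": 0,"claw": 0},{"linear": [0.004,0,0.012],"twist": 0,"claw": 0},{"linear": [0,0,0.009],"twist": 0,"claw": 0},{"linear": [0,0,0],"twist": 0,"claw": 0},{"linear": [0,0,0],"twist": 0,"claw": 0},{"linear": [0,0,0],"twist": 0,"claw": 0},{"linear": [0,0,0],"twist": 0,"claw": 0},{"linear": [0,0,0],"twist": 0,"claw": 0},{"linear": [0,0,0],"twist": 0,"claw": 0},{"linear": [0,0,0],"twist": 0,"claw": 0}]'

```text
time_s: 17.9
tool_pos: [0.4637, 0.2194, 0.1818]
eef_rot: [180.0, -0.0, 89.9]
contact_force: [-0.0, 0.8, -0.1]
opening: 0.0001
grip_force: 0.0
```

apply_moves --series '[{"linear": [0,0,0.007],"twist": 0,"claw": 0},{"linear": [0,0,0.007],"twist": 0,"claw": 0},{"linear": [0,0,0],"twist": 0,"claw": 0},{"linear": [0,0,0],"twist": 0,"claw": 0},{"linear": [0,0,0],"twist": 0,"claw": 0},{"linear": [0,0,0],"twist": 0,"claw": 0},{"linear": [0,0,0],"twist": 0,"claw": 0},{"linear": [0,0,0],"twist": 0,"claw": 0},{"linear": [0,0,0],"twist": 0,"claw": 0},{"linear": [0,0,0],"twist": 0,"claw": 0}]'

```text
time_s: 18.73
tool_pos: [0.4645, 0.2197, 0.1685]
eef_rot: [179.8, -0.1, 89.9]
contact_force: [-0.4, -0.7, 10.6]
opening: -0.0
grip_force: 5.0
```

```bash
python3 - <<'E'
from h import *
s=read_state();print(s["tool_pos"],s["contact_force"],s["ft_torque"])
c=camera("scene");im=c["image"]
cv2.imwrite("pics/l1.png",cv2.resize(im[200:400,290:490],(600,600),interpolation=cv2.INTER_CUBIC))
E
```

```text
[0.46454144 0.21974652 0.16847767] [-0.42918205 -0.73063863 10.5545384 ] [-0.00696199  0.06211224 -0.02292584]
```

View pics/l1.png

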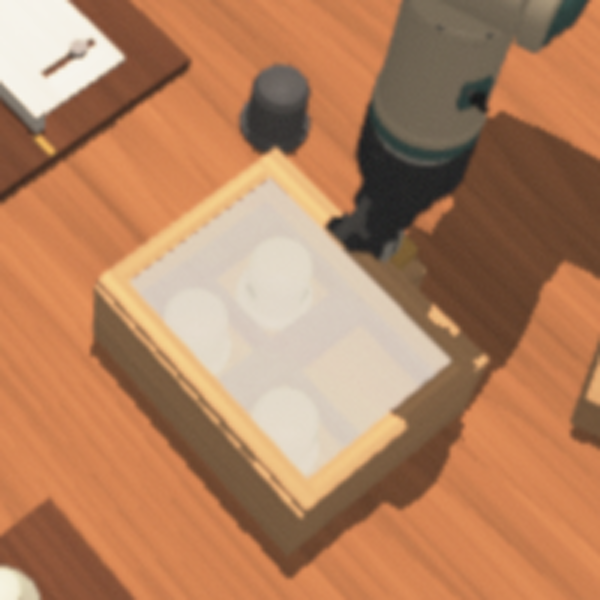

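The scene view shows the lid still shut under the fingertip, and the 10.6 N reading means the button is down and the lid is pressing on the finger. I'll lift it along the lid's arc.

apply_moves --series '[{"linear": [0,0.0017,-0.0093],"twist": 0,"claw": 0},{"linear": [0,0.0022,-0.0092],"twist": 0,"claw": 0},{"linear": [0,0.0027,-0.0092],"twist": 0,"claw": 0},{"linear": [0,0.0032,-0.009],"twist": 0,"claw": 0},{"linear": [0,0.0037,-0.0089],"twist": 0,"claw": 0},{"linear": [0,0.0041,-0.0087],"twist": 0,"claw": 0},{"linear": [0,0.0046,-0.0086],"twist": 0,"claw": 0},{"linear": [0,0.0049,-0.0083],"twist": 0,"claw": 0},{"linear": [0,0.0054,-0.0081],"twist": 0,"claw": 0},{"linear": [0,0.0058,-0.0078],"twist": 0,"claw": 0}]'

```text
time_s: 19.62
tool_pos: [0.5024, 0.2193, 0.2554]
eef_rot: [180.0, -0.0, 89.9]
contact_force: [-1.1, -0.6, 1.5]
opening: 0.0001
grip_force: 0.7
```

```bash
python3 - <<'E'
from h import *
s=read_state();print(s["tool_pos"],s["contact_force"],s["ft_torque"])
c=camera("scene");im=c["image"]
cv2.imwrite("pics/l2.png",cv2.resize(im[170:400,290:490],(600,690)[0:2] if 0 else (520,598),interpolation=cv2.INTER_CUBIC))
E
```

```text
[0.50236741 0.2193406  0.25543081] [-1.11992154 -0.59539381  1.50275615] [-3.32946973e-02  1.88886845e-01  2.70218164e-05]
```

View pics/l2.png

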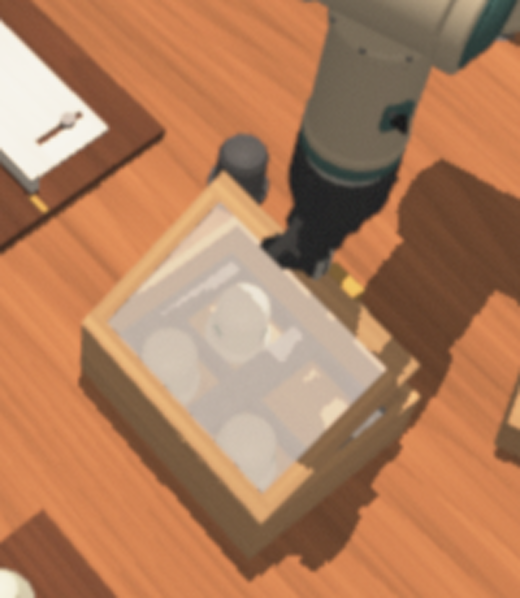

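apply_moves --series '[{"linear": [0,0.0057,-0.0078],"twist": 0,"claw": 0},{"linear": [0,0.0061,-0.0075],"twist": 0,"claw": 0},{"linear": [0,0.0065,-0.0072],"twist": 0,"claw": 0},{"linear": [0,0.0069,-0.0068],"twist": 0,"claw": 0},{"linear": [0,0.0073,-0.0064],"twist": 0,"claw": 0},{"linear": [0,0.0076,-0.006],"twist": 0,"claw": 0},{"linear": [0,0.0079,-0.0056],"twist": 0,"claw": 0},{"linear": [0,0.0082,-0.0051],"twist": 0,"claw": 0},{"linear": [0,0.0085,-0.0047],"twist": 0,"claw": 0},{"linear": [0,0.0087,-0.0042],"twist": 0,"claw": 0}]'

```text
time_s: 20.5
tool_pos: [0.5762, 0.2188, 0.3167]
eef_rot: [180.0, 0.0, 89.9]
contact_force: [-1.3, -1.9, 1.8]
opening: 0.0001
grip_force: 1.0
```

apply_moves --series '[{"linear": [0,0.006,-0.006],"twist": 0,"claw": 0},{"linear": [0,0.004,-0.012],"twist": 0,"claw": 0},{"linear": [0,0,-0.03],"twist": 0,"claw": 0},{"linear": [0,0,-0.03],"twist": 0,"claw": 0},{"linear": [0,0,-0.03],"twist": 0,"claw": 0},{"linear": [0,-0.03,0],"twist": 0,"claw": 0},{"linear": [0,-0.03,0],"twist": 0,"claw": 0},{"linear": [0,-0.04,0],"twist": 0,"claw": 0},{"linear": [0,-0.04,0],"twist": 0,"claw": 0},{"linear": [0,-0.04,0],"twist": 0,"claw": 0}]'

```text
time_s: 21.33
tool_pos: [0.4038, 0.2195, 0.4238]
eef_rot: [-180.0, -0.0, 89.9]
contact_force: [-0.7, 0.5, 1.5]
opening: -0.0003
grip_force: 0.0
```

apply_moves --series '[{"linear": [-0.02,-0.02,0],"twist": 0,"claw": 1},{"linear": [-0.03,-0.02,0],"twist": 0,"claw": 1},{"linear": [-0.03,0,0],"twist": 0,"claw": 1},{"linear": [-0.03,0,0],"twist": 0,"claw": 1},{"linear": [-0.03,0,0],"twist": 0,"claw": 1},{"linear": [-0.03,0,0],"twist": 0,"claw": 1},{"linear": [-0.03,0,0],"twist": 0,"claw": 1},{"linear": [0,0,0],"twist": 0,"claw": 1},{"linear": [0,0,0],"twist": 0,"claw": 1},{"linear": [0,0,0],"twist": 0,"claw": 1}]'

```text
time_s: 22.17
tool_pos: [0.3651, 0.0198, 0.424]
eef_rot: [180.0, -0.1, 89.9]
contact_force: [-0.4, 0.2, -0.3]
opening: 0.0854
grip_force: 0.0
```

```bash
python3 - <<'E'
from h import *
s=read_state();print(s["tool_pos"],s["contact_force"])
c=camera("top");im=c["image"]
a=cv2.resize(im[170:310,160:300],(560,560),interpolation=cv2.INTER_CUBIC)
cv2.imwrite("pics/l3.png",a)
E
```

```text
[0.36508125 0.01982316 0.42403059] [-0.37111019  0.19931892 -0.31366022]
```

View pics/l3.png

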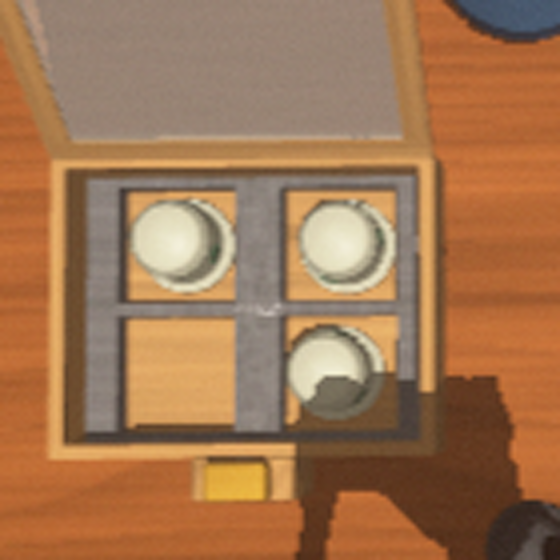

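The lid is fully open. In the crop, the thimble shoulders are at about (172,240), (340,240) and (328,366), and the right edges of their feet are at x = 236, 397 and 385.

```bash
cat > th.py <<'E'
from h import *
def find(c,roi,vmin=150):
    im=c["image"];y0,y1,x0,x1=roi
    hs=cv2.cvtColor(im,cv2.COLOR_BGR2HSV);m=((hs[...,1]<55)&(hs[...,2]>vmin)).astype('u1')*255
    mm=np.zeros_like(m);mm[y0:y1,x0:x1]=m[y0:y1,x0:x1]
    for k in cv2.findContours(mm,cv2.RETR_EXTERNAL,cv2.CHAIN_APPROX_NONE)[0]:
        if cv2.contourArea(k)>120:
            (u,v),r=cv2.minEnclosingCircle(k);x,y,w,h=cv2.boundingRect(k)
            print("blob",cv2.contourArea(k),(x,y,w,h),np.round((u,v,r),1),onz(c,u,v,.04)[:2].round(4))
E
python3 - <<'E'
from th import *
c=camera("top")
ca=lambda x,y:(160+x/4,170+y/4)
for p,q in[((172.5,240),(188.5,246)),((340,240),(349.5,246)),((328,366),(337,371))]:
    print(onz(c,*ca(*p),.064)[:2].round(4),onz(c,*ca(*q),.012)[:2].round(4))
for p in[(122,192),(236,192),(236,300),(287,192),(398,192),(398,300),(287,317)]:print("well",onz(c,*ca(*p),.033)[:2].round(4))
for p in[(50,160),(435,158),(438,452),(52,455)]:print("wall",onz(c,*ca(*p),.082)[:2].round(4))
find(c,(205,285,175,265))
E
```

```text
[0.5947 0.264 ] [0.5954 0.266 ]
[0.5925 0.1635] [0.5932 0.1648]
[0.5167 0.1716] [0.5146 0.1736]
well [0.628  0.3021]
well [0.6266 0.2318]
well [0.5594 0.2323]
well [0.6259 0.2002]
well [0.6245 0.1315]
well [0.5572 0.1325]
well [0.5482 0.201 ]
wall [0.6422 0.3319]
wall [0.6387 0.104 ]
wall [0.4642 0.105 ]
wall [0.4679 0.331 ]
blob 163.5 (232, 253, 19, 17) [240.9 261.9   9.2] [0.5162 0.1779]
blob 380.0 (235, 220, 24, 23) [246.5 230.7  11.8] [0.5928 0.1632]
blob 301.0 (193, 220, 26, 23) [205.5 230.5  12.7] [0.5955 0.2637]
```

apply_moves --series '[{"linear": [0,0,0],"twist": 7,"claw": 0.77},{"linear": [0,0,0],"twist": 7,"claw": 0.77},{"linear": [0,0,0],"twist": 7,"claw": 0.77},{"linear": [0,0,0],"twist": 7,"claw": 0.77},{"linear": [0,0,0],"twist": 7,"claw": 0.77},{"linear": [0,0,0],"twist": 7,"claw": 0.77},{"linear": [0,0,0],"twist": 7,"claw": 0.77},{"linear": [0,0,0],"twist": 7,"claw": 0.77},{"linear": [0,0,0],"twist": 7,"claw": 0.77},{"linear": [0,0,0],"twist": 7,"claw": 0.77}]'

```text
time_s: 23.1
tool_pos: [0.3649, 0.0209, 0.4238]
eef_rot: [-180.0, -0.0, 19.7]
contact_force: [0.1, 0.4, -0.3]
opening: 0.0656
grip_force: 0.0
```

apply_moves --series '[{"linear": [0,0,0.01],"twist": 7,"claw": 0.77},{"linear": [0,0,0.02],"twist": 7,"claw": 0.77},{"linear": [0,0,0.02],"twist": 6,"claw": 0.77},{"linear": [0,0,0.02],"twist": 0,"claw": 0.77},{"linear": [0,0,0.02],"twist": 0,"claw": 0.77},{"linear": [0,0,0.02],"twist": 0,"claw": 0.77},{"linear": [0,0,0.02],"twist": 0,"claw": 0.77},{"linear": [0,0,0.02],"twist": 0,"claw": 0.77},{"linear": [0,0,0],"twist": 0,"claw": 0.77},{"linear": [0,0,0],"twist": 0,"claw": 0.77}]'

```text
time_s: 23.93
tool_pos: [0.3645, 0.0206, 0.2734]
eef_rot: [-180.0, 0.1, 0.0]
contact_force: [-0.0, 0.1, 0.2]
opening: 0.0659
grip_force: 0.0
```

apply_moves --series '[{"linear": [0.025,-0.025,0],"twist": 0,"claw": 0.77},{"linear": [0.025,-0.025,0],"twist": 0,"claw": 0.77},{"linear": [0.025,-0.025,0],"twist": 0,"claw": 0.77},{"linear": [0.025,-0.025,0],"twist": 0,"claw": 0.77},{"linear": [0.025,-0.025,0],"twist": 0,"claw": 0.77},{"linear": [0.025,-0.025,0.02],"twist": 0,"claw": 0.77},{"linear": [0.0015,-0.0014,0.02],"twist": 0,"claw": 0.77},{"linear": [0,0,0.02],"twist": 0,"claw": 0.77},{"linear": [0,0,0],"twist": 0,"claw": 0.77},{"linear": [0,0,0],"twist": 0,"claw": 0.77}]'

```text
time_s: 24.77
tool_pos: [0.5168, 0.1714, 0.2142]
eef_rot: [-180.0, 0.0, -0.0]
contact_force: [0.7, 0.3, 1.1]
opening: 0.0655
grip_force: 0.0
```

```bash
python3 - <<'E'
from h import *
s=read_state();print(s["tool_pos"])
c=camera("scene");im=c["image"]
cv2.imwrite("pics/g1.png",cv2.resize(im[190:400,290:490],(560,588),interpolation=cv2.INTER_CUBIC))
E
```

```text
[0.51677039 0.17141595 0.21422848]
```

View pics/g1.png

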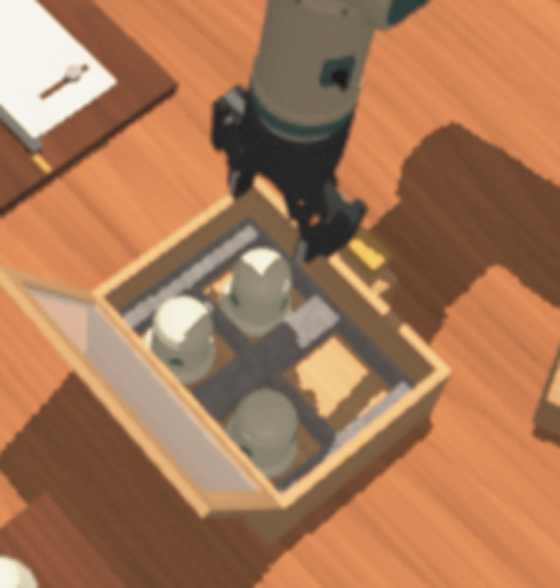

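apply_moves --series '[{"linear": [0,0,0.02],"twist": 0,"claw": 0.77},{"linear": [0,0,0.02],"twist": 0,"claw": 0.77},{"linear": [0,0,0.02],"twist": 0,"claw": 0.77},{"linear": [0,0,0.02],"twist": 0,"claw": 0.77},{"linear": [0,0,0.014],"twist": 0,"claw": 0.77},{"linear": [0,0,0.01],"twist": 0,"claw": 0.77},{"linear": [0,0,0],"twist": 0,"claw": 0.77},{"linear": [0,0,0],"twist": 0,"claw": 0.3},{"linear": [0,0,0],"twist": 0,"claw": 0.3},{"linear": [0,0,0],"twist": 0,"claw": 0.3}]'

```text
time_s: 25.65
tool_pos: [0.518, 0.171, 0.1117]
eef_rot: [-180.0, -0.2, -0.1]
contact_force: [-0.3, -0.3, 4.2]
opening: 0.0463
grip_force: 61.5
```

apply_moves --series '[{"linear": [0,0,0],"twist": 0,"claw": 0.3},{"linear": [0,0,0],"twist": 0,"claw": 0.3},{"linear": [0,0,-0.01],"twist": 0,"claw": 0.3},{"linear": [0,0,-0.02],"twist": 0,"claw": 0.3},{"linear": [0,0,-0.03],"twist": 0,"claw": 0.3},{"linear": [0,0,-0.03],"twist": 0,"claw": 0.3},{"linear": [0,0,-0.03],"twist": 0,"claw": 0.3},{"linear": [0,0,0],"twist": 0,"claw": 0.3},{"linear": [0,0,0],"twist": 0,"claw": 0.3},{"linear": [0,0,0],"twist": 0,"claw": 0.3}]'

```text
time_s: 26.48
tool_pos: [0.516, 0.1706, 0.2297]
eef_rot: [180.0, 0.0, -0.1]
contact_force: [1.2, -0.3, -0.8]
opening: 0.0464
grip_force: 61.6
```

apply_moves --series '[{"linear": [0.008,0.0374,0],"twist": 0,"claw": 0.3},{"linear": [0.008,0.0374,0],"twist": 0,"claw": 0.3},{"linear": [0.008,0.0374,0],"twist": 0,"claw": 0.3},{"linear": [0.008,0.0374,0],"twist": 0,"claw": 0.3},{"linear": [0.008,0.0374,0],"twist": 0,"claw": 0.3},{"linear": [0.008,0.0374,0],"twist": 0,"claw": 0.3},{"linear": [0.008,0.0374,0],"twist": 0,"claw": 0.3},{"linear": [0.008,0.0374,0],"twist": 0,"claw": 0.3},{"linear": [0.008,0.0374,0],"twist": 0,"claw": 0.3},{"linear": [0.008,0.0374,0],"twist": 0,"claw": 0.3}]'

```text
time_s: 27.32
tool_pos: [0.5951, -0.2049, 0.2275]
eef_rot: [-179.9, 0.2, -0.1]
contact_force: [0.0, 0.6, -0.6]
opening: 0.0465
grip_force: 61.8
```

apply_moves --series '[{"linear": [0.008,0.0374,0],"twist": 0,"claw": 0.3},{"linear": [0.008,0.0374,0],"twist": 0,"claw": 0.3},{"linear": [0,0,0.02],"twist": 0,"claw": 0.3},{"linear": [0,0,0.02],"twist": 0,"claw": 0.3},{"linear": [0,0,0],"twist": 0,"claw": 0.3},{"linear": [0,0,0],"twist": 0,"claw": 0.3},{"linear": [0,0,0],"twist": 0,"claw": 0.3},{"linear": [0,0,0],"twist": 0,"claw": 0.3},{"linear": [0,0,0],"twist": 0,"claw": 0.3},{"linear": [0,0,0],"twist": 0,"claw": 0.3}]'

```text
time_s: 28.15
tool_pos: [0.6124, -0.2779, 0.191]
eef_rot: [179.9, -0.1, -0.0]
contact_force: [0.8, -0.3, -0.8]
opening: 0.0459
grip_force: 62.0
```

apply_moves --series '[{"linear": [0,0,0.02],"twist": 0,"claw": 0.3},{"linear": [0,0,0.02],"twist": 0,"claw": 0.3},{"linear": [0,0,0.016],"twist": 0,"claw": 0.3},{"linear": [0,0,0.008],"twist": 0,"claw": 0.3},{"linear": [0,0,0.004],"twist": 0,"claw": 0.3},{"linear": [0,0,0.003],"twist": 0,"claw": 0.3},{"linear": [0,0,0],"twist": 0,"claw": 0.3},{"linear": [0,0,0],"twist": 0,"claw": 0.3},{"linear": [0,0,0],"twist": 0,"claw": 0.3},{"linear": [0,0,0],"twist": 0,"claw": 0.3}]'

```text
time_s: 28.98
tool_pos: [0.6123, -0.2784, 0.1196]
eef_rot: [180.0, -0.1, -0.1]
contact_force: [-0.4, -0.6, -1.1]
opening: 0.0463
grip_force: 61.9
```

apply_moves --series '[{"linear": [0,0,0.0015],"twist": 0,"claw": 0.3},{"linear": [0,0,0],"twist": 0,"claw": 0.3},{"linear": [0,0,0],"twist": 0,"claw": 0.3},{"linear": [0,0,0],"twist": 0,"claw": 0.65},{"linear": [0,0,0],"twist": 0,"claw": 0.72},{"linear": [0,0,0],"twist": 0,"claw": 0.77},{"linear": [0,0,0],"twist": 0,"claw": 0.77},{"linear": [0,0,-0.01],"twist": 0,"claw": 0.77},{"linear": [0,0,-0.03],"twist": 0,"claw": 0.77},{"linear": [0,0,-0.04],"twist": 0,"claw": 0.77}]'

```text
time_s: 29.82
tool_pos: [0.6102, -0.2772, 0.1949]
eef_rot: [-179.8, 0.4, -0.1]
contact_force: [1.1, -0.2, 0.0]
opening: 0.0658
grip_force: 0.0
```

apply_moves --series '[{"linear": [0,-0.036,-0.02],"twist": 0,"claw": 0.77},{"linear": [0,-0.036,0],"twist": 0,"claw": 0.77},{"linear": [0,-0.036,0],"twist": 0,"claw": 0.77},{"linear": [-0.002,-0.036,0],"twist": 0,"claw": 0.77},{"linear": [-0.002,-0.036,0],"twist": 0,"claw": 0.77},{"linear": [-0.003,-0.036,0],"twist": 0,"claw": 0.77},{"linear": [-0.003,-0.036,0],"twist": 0,"claw": 0.77},{"linear": [-0.003,-0.036,0],"twist": 0,"claw": 0.77},{"linear": [-0.003,-0.036,0],"twist": 0,"claw": 0.77},{"linear": [-0.003,-0.036,0],"twist": 0,"claw": 0.77}]'

```text
time_s: 30.65
tool_pos: [0.5932, 0.0835, 0.2182]
eef_rot: [-180.0, -0.1, -0.1]
contact_force: [0.3, -0.6, 0.1]
opening: 0.0656
grip_force: 0.0
```

```bash
python3 - <<'E'
from th import *
s=read_state();print(s["tool_pos"])
c=camera("top");find(c,(190,245,325,450));find(c,(205,285,175,265))
E
```

```text
[0.59318725 0.08352375 0.2181762 ]
blob 632.0 (336, 236, 105, 9) [388.  239.   52.1] [ 0.5646 -0.1861]
blob 245.5 (411, 210, 25, 23) [423.  221.   12.5] [ 0.6076 -0.2751]
blob 138.5 (235, 230, 23, 13) [246.  233.   11.2] [0.5872 0.1645]
blob 267.0 (193, 220, 21, 23) [204.2 231.2  11.9] [0.5939 0.2669]
```

apply_moves --series '[{"linear": [0,-0.025,0],"twist": 0,"claw": 0.77},{"linear": [0,-0.03,0],"twist": 0,"claw": 0.77},{"linear": [0,-0.025,0],"twist": 0,"claw": 0.77},{"linear": [0,0,0.02],"twist": 0,"claw": 0.77},{"linear": [0,0,0],"twist": 0,"claw": 0.77},{"linear": [0,0,0],"twist": 0,"claw": 0.77},{"linear": [0,0,0],"twist": 0,"claw": 0.77},{"linear": [0,0,0],"twist": 0,"claw": 0.77},{"linear": [0,0,0],"twist": 0,"claw": 0.77},{"linear": [0,0,0],"twist": 0,"claw": 0.77}]'

```text
time_s: 31.53
tool_pos: [0.594, 0.1612, 0.198]
eef_rot: [-180.0, -0.1, -0.1]
contact_force: [0.1, 0.1, -0.6]
opening: 0.0653
grip_force: 0.0
```

```bash
python3 - <<'E'
from h import *
c=camera("scene");im=c["image"]
cv2.imwrite("pics/g2.png",cv2.resize(im[190:400,290:490],(560,588),interpolation=cv2.INTER_CUBIC))
E
```

```text
(no output)
```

View pics/g2.png

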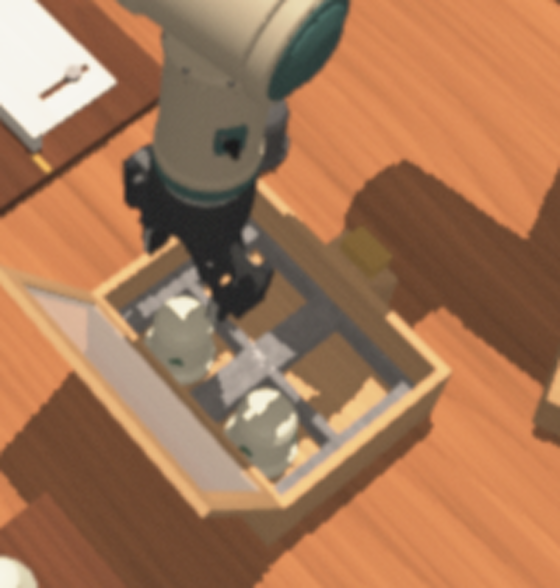

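The gripper is poised over thimble B (180,335), and A (262,425) hasn't been disturbed.

apply_moves --series '[{"linear": [0,-0.003,0.02],"twist": 0,"claw": 0.77},{"linear": [0,0,0.02],"twist": 0,"claw": 0.77},{"linear": [0,0,0.02],"twist": 0,"claw": 0.77},{"linear": [0,0,0.018],"twist": 0,"claw": 0.77},{"linear": [0,0,0.009],"twist": 0,"claw": 0.77},{"linear": [0,0,0],"twist": 0,"claw": 0.77},{"linear": [0,0,0],"twist": 0,"claw": 0.3},{"linear": [0,0,0],"twist": 0,"claw": 0.3},{"linear": [0,0,0],"twist": 0,"claw": 0.3},{"linear": [0,0,0],"twist": 0,"claw": 0.3}]'

```text
time_s: 32.42
tool_pos: [0.5944, 0.1649, 0.1116]
eef_rot: [-180.0, -0.1, -0.1]
contact_force: [0.3, -0.1, 2.5]
opening: 0.0462
grip_force: 61.5
```

apply_moves --series '[{"linear": [0,0,0],"twist": 0,"claw": 0.3},{"linear": [0,0,0],"twist": 0,"claw": 0.3},{"linear": [0,0,-0.01],"twist": 0,"claw": 0.3},{"linear": [0,0,-0.02],"twist": 0,"claw": 0.3},{"linear": [0,0,-0.03],"twist": 0,"claw": 0.3},{"linear": [0,0,-0.03],"twist": 0,"claw": 0.3},{"linear": [0,0,-0.03],"twist": 0,"claw": 0.3},{"linear": [0,0,0],"twist": 0,"claw": 0.3},{"linear": [0,0,0],"twist": 0,"claw": 0.3},{"linear": [0,0,0],"twist": 0,"claw": 0.3}]'

```text
time_s: 33.25
tool_pos: [0.5928, 0.1647, 0.2298]
eef_rot: [180.0, 0.1, -0.1]
contact_force: [-0.3, 0.5, -1.2]
opening: 0.0464
grip_force: 61.5
```

apply_moves --series '[{"linear": [0.0019,0.0353,0],"twist": 0,"claw": 0.3},{"linear": [0.0019,0.0353,0],"twist": 0,"claw": 0.3},{"linear": [0.0019,0.0353,0],"twist": 0,"claw": 0.3},{"linear": [0.0019,0.0353,0],"twist": 0,"claw": 0.3},{"linear": [0.0019,0.0353,0],"twist": 0,"claw": 0.3},{"linear": [0.0019,0.0353,0],"twist": 0,"claw": 0.3},{"linear": [0.0019,0.0353,0],"twist": 0,"claw": 0.3},{"linear": [0.0019,0.0353,0],"twist": 0,"claw": 0.3},{"linear": [0.0019,0.0353,0],"twist": 0,"claw": 0.3},{"linear": [0.0019,0.0353,0],"twist": 0,"claw": 0.3}]'

```text
time_s: 34.08
tool_pos: [0.6108, -0.1895, 0.2278]
eef_rot: [-179.9, 0.3, -0.1]
contact_force: [0.8, 1.0, -1.3]
opening: 0.0462
grip_force: 61.8
```

apply_moves --series '[{"linear": [0,0,0.01],"twist": 0,"claw": 0.3},{"linear": [0,0,0.01],"twist": 0,"claw": 0.3},{"linear": [0,0,0.01],"twist": 0,"claw": 0.3},{"linear": [0,0,0.01],"twist": 0,"claw": 0.3},{"linear": [0,0,0],"twist": 0,"claw": 0.3},{"linear": [0,0,0],"twist": 0,"claw": 0.3},{"linear": [0,0,0],"twist": 0,"claw": 0.3},{"linear": [0,0,0],"twist": 0,"claw": 0.3},{"linear": [0,0,0],"twist": 0,"claw": 0.3},{"linear": [0,0,0],"twist": 0,"claw": 0.3}]'

```text
time_s: 34.92
tool_pos: [0.6124, -0.1881, 0.191]
eef_rot: [180.0, -0.1, -0.1]
contact_force: [-0.8, -0.4, -1.3]
opening: 0.0465
grip_force: 61.9
```

apply_moves --series '[{"linear": [0,0,0.02],"twist": 0,"claw": 0.3},{"linear": [0,0,0.02],"twist": 0,"claw": 0.3},{"linear": [0,0,0.016],"twist": 0,"claw": 0.3},{"linear": [0,0,0.008],"twist": 0,"claw": 0.3},{"linear": [0,0,0.005],"twist": 0,"claw": 0.3},{"linear": [0,0,0.0035],"twist": 0,"claw": 0.3},{"linear": [0,0,0],"twist": 0,"claw": 0.3},{"linear": [0,0,0],"twist": 0,"claw": 0.3},{"linear": [0,0,0],"twist": 0,"claw": 0.3},{"linear": [0,0,0],"twist": 0,"claw": 0.3}]'

```text
time_s: 35.75
tool_pos: [0.6127, -0.1884, 0.1186]
eef_rot: [180.0, -0.1, -0.1]
contact_force: [-0.4, -0.0, 1.8]
opening: 0.0464
grip_force: 61.9
```

apply_moves --series '[{"linear": [0,0,0],"twist": 0,"claw": 0.65},{"linear": [0,0,0],"twist": 0,"claw": 0.72},{"linear": [0,0,0],"twist": 0,"claw": 0.77},{"linear": [0,0,0],"twist": 0,"claw": 0.77},{"linear": [0,0,-0.01],"twist": 0,"claw": 0.77},{"linear": [0,0,-0.03],"twist": 0,"claw": 0.77},{"linear": [0,0,-0.04],"twist": 0,"claw": 0.77},{"linear": [0,0,-0.02],"twist": 0,"claw": 0.77},{"linear": [0,-0.02,0],"twist": 0,"claw": 0.77},{"linear": [0,-0.036,0],"twist": 0,"claw": 0.77}]'

```text
time_s: 36.58
tool_pos: [0.6137, -0.1353, 0.221]
eef_rot: [179.8, -0.4, -0.3]
contact_force: [-0.2, 0.9, -1.3]
opening: 0.0661
grip_force: 0.0
```

apply_moves --series '[{"linear": [-0.001,-0.036,0],"twist": 0,"claw": 0.77},{"linear": [-0.002,-0.036,0],"twist": 0,"claw": 0.77},{"linear": [-0.002,-0.036,0],"twist": 0,"claw": 0.77},{"linear": [-0.002,-0.036,0],"twist": 0,"claw": 0.77},{"linear": [-0.002,-0.036,0],"twist": 0,"claw": 0.77},{"linear": [-0.002,-0.036,0],"twist": 0,"claw": 0.77},{"linear": [-0.002,-0.036,0],"twist": 0,"claw": 0.77},{"linear": [-0.002,0,0],"twist": 0,"claw": 0.77},{"linear": [0,0,0],"twist": 0,"claw": 0.77},{"linear": [0,0,0],"twist": 0,"claw": 0.77}]'

```text
time_s: 37.42
tool_pos: [0.5975, 0.1197, 0.2183]
eef_rot: [180.0, -0.0, -0.0]
contact_force: [-0.2, -0.4, -0.2]
opening: 0.066
grip_force: 0.0
```

```bash
python3 - <<'E'
from th import *
s=read_state();print(s["tool_pos"])
c=camera("top");find(c,(190,245,325,450));find(c,(205,285,175,265))
E
```

```text
[0.59753861 0.11968219 0.2183173 ]
blob 633.0 (336, 236, 105, 9) [388.  239.   52.1] [ 0.5646 -0.1861]
blob 246.5 (411, 210, 25, 23) [422.7 220.4  12.5] [ 0.6091 -0.2743]
blob 257.0 (376, 210, 23, 23) [387.  220.5  11.9] [ 0.6107 -0.1852]
```

```bash
python3 - <<'E'
from th import *
c=camera("top");im=c["image"];d=camera("scene")["image"]
find(c,(190,300,165,270),90)
cv2.imwrite("pics/g3.png",np.hstack([cv2.resize(im[170:310,160:300],(400,400),interpolation=cv2.INTER_CUBIC),cv2.resize(d[190:400,290:500],(400,400),interpolation=cv2.INTER_CUBIC)]))
E
```

```text
blob 315.0 (217, 228, 33, 30) [230.7 242.1  18.9] [0.5656 0.2023]
blob 407.0 (182, 215, 9, 63) [185.  246.   31.1] [0.5584 0.314 ]
```

View pics/g3.png

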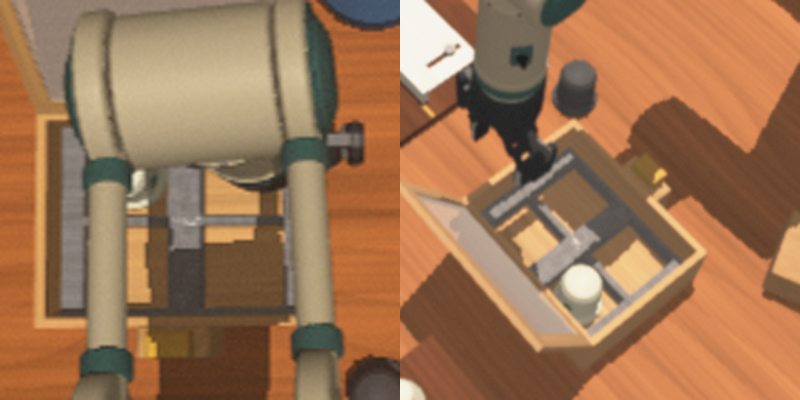

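A is still in its well (right half, 580,290), just hidden from the top camera by the arm. Now fetching it.

apply_moves --series '[{"linear": [-0.0025,-0.03,0],"twist": 0,"claw": 0.77},{"linear": [0,-0.036,0],"twist": 0,"claw": 0.77},{"linear": [0,-0.036,0],"twist": 0,"claw": 0.77},{"linear": [0,-0.03,0],"twist": 0,"claw": 0.77},{"linear": [0,-0.0135,0.02],"twist": 0,"claw": 0.77},{"linear": [0,0,0],"twist": 0,"claw": 0.77},{"linear": [0,0,0],"twist": 0,"claw": 0.77},{"linear": [0,0,0],"twist": 0,"claw": 0.77},{"linear": [0,0,0],"twist": 0,"claw": 0.77},{"linear": [0,0,0],"twist": 0,"claw": 0.77}]'

```text
time_s: 38.4
tool_pos: [0.596, 0.2639, 0.1987]
eef_rot: [-180.0, -0.1, -0.2]
contact_force: [0.4, 0.3, -0.7]
opening: 0.0661
grip_force: 0.0
```

apply_moves --series '[{"linear": [-0.001,-0.0015,0.02],"twist": 0,"claw": 0.77},{"linear": [0,0,0.02],"twist": 0,"claw": 0.77},{"linear": [0,0,0.02],"twist": 0,"claw": 0.77},{"linear": [0,0,0.018],"twist": 0,"claw": 0.77},{"linear": [0,0,0.009],"twist": 0,"claw": 0.77},{"linear": [0,0,0],"twist": 0,"claw": 0.77},{"linear": [0,0,0],"twist": 0,"claw": 0.3},{"linear": [0,0,0],"twist": 0,"claw": 0.3},{"linear": [0,0,0],"twist": 0,"claw": 0.3},{"linear": [0,0,0],"twist": 0,"claw": 0.3}]'

```text
time_s: 39.23
tool_pos: [0.5952, 0.267, 0.1124]
eef_rot: [-180.0, -0.2, -0.1]
contact_force: [0.6, -0.9, 2.8]
opening: 0.046
grip_force: 61.8
```

apply_moves --series '[{"linear": [0,0,0],"twist": 0,"claw": 0.3},{"linear": [0,0,0],"twist": 0,"claw": 0.3},{"linear": [0,0,-0.01],"twist": 0,"claw": 0.3},{"linear": [0,0,-0.02],"twist": 0,"claw": 0.3},{"linear": [0,0,-0.03],"twist": 0,"claw": 0.3},{"linear": [0,0,-0.03],"twist": 0,"claw": 0.3},{"linear": [0,0,-0.03],"twist": 0,"claw": 0.3},{"linear": [0,0,0],"twist": 0,"claw": 0.3},{"linear": [0,0,0],"twist": 0,"claw": 0.3},{"linear": [0,0,0],"twist": 0,"claw": 0.3}]'

```text
time_s: 40.07
tool_pos: [0.5934, 0.2667, 0.2302]
eef_rot: [180.0, 0.1, -0.1]
contact_force: [-0.6, 0.4, -1.6]
opening: 0.0462
grip_force: 61.6
```

apply_moves --series '[{"linear": [0.0018,0.0365,0],"twist": 0,"claw": 0.3},{"linear": [0.0018,0.0365,0],"twist": 0,"claw": 0.3},{"linear": [0.0018,0.0365,0],"twist": 0,"claw": 0.3},{"linear": [0.0018,0.0365,0],"twist": 0,"claw": 0.3},{"linear": [0.0018,0.0365,0],"twist": 0,"claw": 0.3},{"linear": [0.0018,0.0365,0],"twist": 0,"claw": 0.3},{"linear": [0.0018,0.0365,0],"twist": 0,"claw": 0.3},{"linear": [0.0018,0.0365,0],"twist": 0,"claw": 0.3},{"linear": [0.0018,0.0365,0],"twist": 0,"claw": 0.3},{"linear": [0.0018,0.0365,0],"twist": 0,"claw": 0.3}]'

```text
time_s: 40.9
tool_pos: [0.6103, -0.0996, 0.2284]
eef_rot: [-179.9, 0.3, -0.1]
contact_force: [0.4, 0.1, -1.4]
opening: 0.0463
grip_force: 61.8
```

apply_moves --series '[{"linear": [0,0,0.01],"twist": 0,"claw": 0.3},{"linear": [0,0,0.01],"twist": 0,"claw": 0.3},{"linear": [0,0,0.01],"twist": 0,"claw": 0.3},{"linear": [0,0,0.01],"twist": 0,"claw": 0.3},{"linear": [0,0,0],"twist": 0,"claw": 0.3},{"linear": [0,0,0],"twist": 0,"claw": 0.3},{"linear": [0,0,0],"twist": 0,"claw": 0.3},{"linear": [0,0,0],"twist": 0,"claw": 0.3},{"linear": [0,0,0],"twist": 0,"claw": 0.3},{"linear": [0,0,0],"twist": 0,"claw": 0.3}]'

```text
time_s: 41.73
tool_pos: [0.612, -0.098, 0.1915]
eef_rot: [180.0, -0.1, -0.1]
contact_force: [0.4, -0.1, -0.4]
opening: 0.0465
grip_force: 62.0
```

```bash
python3 - <<'E'
from th import *
c=camera("top");find(c,(190,245,325,450))
E
```

```text
blob 323.5 (340, 237, 57, 8) [368.  240.5  28.2] [ 0.562  -0.1363]
blob 204.0 (408, 236, 33, 9) [424.  240.   16.5] [ 0.5602 -0.2757]
blob 124.5 (375, 219, 22, 14) [385.6 223.5  10.7] [ 0.6033 -0.1816]
blob 253.5 (413, 210, 23, 23) [423.2 220.8  12.5] [ 0.6081 -0.2756]
```

apply_moves --series '[{"linear": [0,0,0.02],"twist": 0,"claw": 0.3},{"linear": [0,0,0.02],"twist": 0,"claw": 0.3},{"linear": [0,0,0.016],"twist": 0,"claw": 0.3},{"linear": [0,0,0.008],"twist": 0,"claw": 0.3},{"linear": [0,0,0.005],"twist": 0,"claw": 0.3},{"linear": [0,0,0.0035],"twist": 0,"claw": 0.3},{"linear": [0,0,0],"twist": 0,"claw": 0.3},{"linear": [0,0,0],"twist": 0,"claw": 0.3},{"linear": [0,0,0],"twist": 0,"claw": 0.3},{"linear": [0,0,0],"twist": 0,"claw": 0.3}]'

```text
time_s: 42.62
tool_pos: [0.6125, -0.0984, 0.1194]
eef_rot: [180.0, -0.1, -0.1]
contact_force: [0.5, -0.3, 1.6]
opening: 0.0463
grip_force: 62.1
```

apply_moves --series '[{"linear": [0,0,0],"twist": 0,"claw": 0.65},{"linear": [0,0,0],"twist": 0,"claw": 0.72},{"linear": [0,0,0],"twist": 0,"claw": 0.77},{"linear": [0,0,0],"twist": 0,"claw": 0.77},{"linear": [0,0,-0.01],"twist": 0,"claw": 0.77},{"linear": [0,0,-0.03],"twist": 0,"claw": 0.77},{"linear": [0,0,-0.04],"twist": 0,"claw": 0.77},{"linear": [0,0,-0.04],"twist": 0,"claw": 0.77},{"linear": [-0.02,-0.02,-0.02],"twist": 0,"claw": 0.77},{"linear": [-0.03,-0.02,0],"twist": 0,"claw": 0.77}]'

```text
time_s: 43.45
tool_pos: [0.5664, -0.0593, 0.2648]
eef_rot: [179.8, -0.8, -0.2]
contact_force: [0.3, 1.0, 0.3]
opening: 0.0657
grip_force: 0.0
```

apply_moves --series '[{"linear": [-0.03,-0.02,0],"twist": 0,"claw": 0.77},{"linear": [-0.03,-0.02,0],"twist": 0,"claw": 0.77},{"linear": [-0.03,-0.02,0],"twist": 0,"claw": 0.77},{"linear": [-0.03,-0.01,0],"twist": 0,"claw": 0.77},{"linear": [-0.03,-0.01,0],"twist": 0,"claw": 0.77},{"linear": [-0.03,-0.01,0],"twist": 0,"claw": 0.77},{"linear": [-0.03,0,0],"twist": 0,"claw": 0.77},{"linear": [-0.02,0,0],"twist": 0,"claw": 0.77},{"linear": [0,0,0],"twist": 0,"claw": 0.77},{"linear": [0,0,0],"twist": 0,"claw": 0.77}]'

```text
time_s: 44.28
tool_pos: [0.3314, 0.0323, 0.2591]
eef_rot: [180.0, -0.2, -0.1]
contact_force: [0.9, 0.3, 0.7]
opening: 0.066
grip_force: 0.0
```

```bash
python3 - <<'E'
from th import *
s=read_state();print(s["tool_pos"],s["time_s"])
c=camera("top");find(c,(190,245,325,450));im=c["image"];d=camera("scene")["image"]
cv2.imwrite("pics/f.png",np.vstack([cv2.resize(im[160:320,160:480],(600,300),interpolation=cv2.INTER_CUBIC),cv2.resize(d[130:370,190:490],(375,300),interpolation=cv2.INTER_CUBIC).__class__(shape=(300,600,3),dtype='u1') if 0 else cv2.copyMakeBorder(cv2.resize(d[130:400,190:490],(333,300),interpolation=cv2.INTER_CUBIC),0,0,0,267,cv2.BORDER_CONSTANT)]))
E
```

```text
[0.33143389 0.0323276  0.25911009] 44.2833
blob 632.0 (336, 236, 105, 9) [388.  239.   52.1] [ 0.5646 -0.1861]
blob 253.5 (411, 210, 25, 23) [422.6 220.1  12.6] [ 0.6099 -0.274 ]
blob 256.5 (376, 210, 23, 23) [386.7 220.3  11.8] [ 0.6112 -0.1846]
blob 260.5 (341, 210, 21, 23) [350.9 220.7  11.5] [ 0.6121 -0.0953]
```

View pics/f.png

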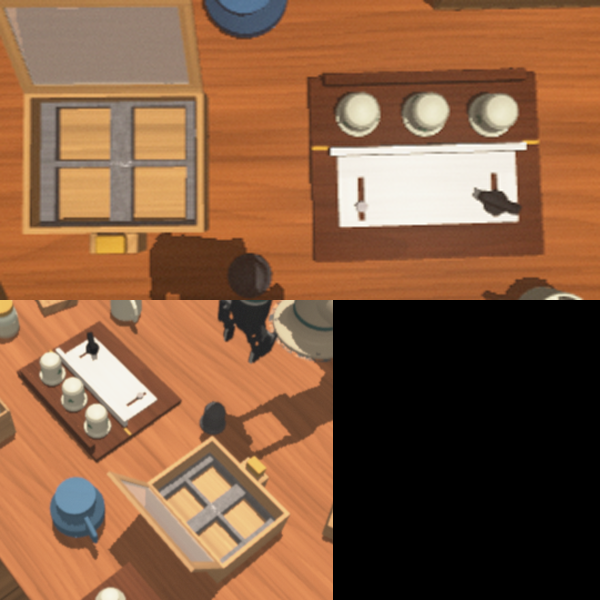

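All three thimbles stand upright in the lane (357,113), (425,113) and (493,113). The rail is at the marks, the knob is tight, the lid is open, the case is empty and the arm is clear.

```bash
python3 -c "
from plant import *
print(close_job())"
```

```text
the job is handed in; nothing more can be done
None
```

Job handed in; no verdict came back. The last pictures show the rail at the marks, the knob tightened to its stop, the lid fully open, and all three thimbles upright in the lane.

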